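# Check the washed dosing syringes and put the blocked one to soak

## Task

Three washed tint-dosing syringes stand nozzle-down in the rack with their plungers drawn: press every plunger down to test it, never with more than 15 N, and stop as soon as the resistance clearly rises. Two of them run freely: push those fully home and leave them standing in the rack. The third, no telling which, is blocked part-way by dried paint: push it up to the blockage without forcing it, then, with its plunger left there, set it nozzle-down in the orange soaking tub, not dropped, and leave the other things on the bench where they are.

Things in the scene. Friction and masses are not known exactly. Their poses are not given: they have to be found in the camera images.
- rack: Syringe rack, fixed: two white plates (70 x 250 mm) between aluminium cheeks. Origin on the table under its middle; three wells along its y axis at +80, 0, -80 mm. Upper plate's top 80 mm above the table, holes 33.5 mm wide; barrels stand on the lower plate, top 35 mm above the table. To come out, a syringe must rise straight up at least 65 mm.
- tub_mouth (a point): Centre of the mouth of the round orange soaking tub, fixed, empty: outside 100 mm across at the mouth, wall 4 mm, 70 mm tall, inner floor 5 mm above the table. This point is level with the rim.
- syringe_1_mid (a point): Grip point on the barrel axis of the white syringe with the red band, loose (about 0.1 kg), in any well: 100 mm above the nozzle tip, 29 mm below the barrel's top. z up along the barrel, 30 mm wide. Two wings at the barrel's top reach 26 mm out along +y and -y, 4 mm thick; along x they are no wider than the barrel, so close fingers along x, with 15 to 30 N.
- syringe_1_nozzle (a point): Nozzle tip of the red-banded syringe, its lowest point. Nozzle 14 mm long, barrel above it 115 mm long. In the rack it is 21 mm above the table.
- thumb_1 (a point): Centre of the top of the round grey thumb plate (32 mm across, 4 mm thick) on the plunger of the red-banded syringe; press it straight down, for instance with closed fingertips. It is 201 mm above the nozzle tip less the stroke made: in the rack, 222 mm above the table drawn, 162 mm home.
- plunger_1 (a joint): Stroke of the red-banded syringe's plunger, m: 0 drawn, 0.060 home (thumb plate's top 12 mm above the barrel's top). It starts at 0 to 0.012 and stays where left. It slides at 2.5 to 3.5 N; from where the seal meets dried paint (past mid-stroke) or the barrel's bottom the force climbs about 2.5 N per mm, yielding on. Released, it creeps back 1 to 3 mm.
- syringe_2_mid (a point): Grip point on the barrel axis of the white syringe with the yellow band, loose (about 0.1 kg), in any well: 100 mm above the nozzle tip, 29 mm below the barrel's top. z up along the barrel, 30 mm wide. Two wings at the barrel's top reach 26 mm out along +y and -y, 4 mm thick; along x they are no wider than the barrel, so close fingers along x, with 15 to 30 N.
- syringe_2_nozzle (a point): Nozzle tip of the yellow-banded syringe, its lowest point. Nozzle 14 mm long, barrel above it 115 mm long. In the rack it is 21 mm above the table.
- thumb_2 (a point): Centre of the top of the round grey thumb plate (32 mm across, 4 mm thick) on the plunger of the yellow-banded syringe; press it straight down, for instance with closed fingertips. It is 201 mm above the nozzle tip less the stroke made: in the rack, 222 mm above the table drawn, 162 mm home.
- plunger_2 (a joint): Stroke of the yellow-banded syringe's plunger, m: 0 drawn, 0.060 home (thumb plate's top 12 mm above the barrel's top). It starts at 0 to 0.012 and stays where left. It slides at 2.5 to 3.5 N; from where the seal meets dried paint (past mid-stroke) or the barrel's bottom the force climbs about 2.5 N per mm, yielding on. Released, it creeps back 1 to 3 mm.
- syringe_3_mid (a point): Grip point on the barrel axis of the white syringe with the blue band, loose (about 0.1 kg), in any well: 100 mm above the nozzle tip, 29 mm below the barrel's top. z up along the barrel, 30 mm wide. Two wings at the barrel's top reach 26 mm out along +y and -y, 4 mm thick; along x they are no wider than the barrel, so close fingers along x, with 15 to 30 N.
- syringe_3_nozzle (a point): Nozzle tip of the blue-banded syringe, its lowest point. Nozzle 14 mm long, barrel above it 115 mm long. In the rack it is 21 mm above the table.
- thumb_3 (a point): Centre of the top of the round grey thumb plate (32 mm across, 4 mm thick) on the plunger of the blue-banded syringe; press it straight down, for instance with closed fingertips. It is 201 mm above the nozzle tip less the stroke made: in the rack, 222 mm above the table drawn, 162 mm home.
- plunger_3 (a joint): Stroke of the blue-banded syringe's plunger, m: 0 drawn, 0.060 home (thumb plate's top 12 mm above the barrel's top). It starts at 0 to 0.012 and stays where left. It slides at 2.5 to 3.5 N; from where the seal meets dried paint (past mid-stroke) or the barrel's bottom the force climbs about 2.5 N per mm, yielding on. Released, it creeps back 1 to 3 mm.
- jar_white_mid (a point): Bystander, loose: closed white paint jar, 68 mm across, 95 mm tall: its middle.
- jar_blue_mid (a point): Bystander, loose: blue glazed jar, 74 mm across, 92 mm tall (a palette knife in it reaches 135 mm): its middle.
- jug_mid (a point): Bystander, loose: square white jug with a blue cap, 75 x 75 mm, 145 mm tall: its middle.
- pot_mid (a point): Bystander, loose: small red pigment pot with a black lid, 42 mm across, 45 mm tall: its middle.
- brush_grip (a point): Bystander, loose: paint brush lying on the bench, 200 mm long, 20 mm thick: a point on its handle.
Not all that is in view belongs to the job. Leave any green look-alike of the part that bears syringe_1_mid alone.

How it is judged:
At the end, for the whole second after the job is handed in: Two syringes stand in the rack (moved < 15 mm, tilt < 0.15 rad), plungers home (stroke > 57 mm). The blocked one rests in the tub, nozzle tip < 45 mm from its axis and < 25 mm above the table, tilt < 0.75 rad, plunger left at the blockage (stroke 40 to 52 mm) (((value of joint plunger_1 between 0.04 and 0.052 m and horizontal distance between syringe_1_nozzle and tub_mouth below 0.045 m and height (world z) of syringe_1_nozzle below 0.025 m and angle between syringe_1_mid's own z axis and vertical below 0.75 rad and linear speed of syringe_1 below 0.03 m/s and value of joint each of plunger_2, plunger_3 above 0.057 m and distance of each of syringe_2_mid, syringe_3_mid from where it was at the start of the episode below 0.015 m and angle between each of syringe_2_mid, syringe_3_mid's own z axis and vertical below 0.15 rad) or (value of joint plunger_2 between 0.04 and 0.052 m and horizontal distance between syringe_2_nozzle and tub_mouth below 0.045 m and height (world z) of syringe_2_nozzle below 0.025 m and angle between syringe_2_mid's own z axis and vertical below 0.75 rad and linear speed of syringe_2 below 0.03 m/s and value of joint each of plunger_1, plunger_3 above 0.057 m and distance of each of syringe_1_mid, syringe_3_mid from where it was at the start of the episode below 0.015 m and angle between each of syringe_1_mid, syringe_3_mid's own z axis and vertical below 0.15 rad) or (value of joint plunger_3 between 0.04 and 0.052 m and horizontal distance between syringe_3_nozzle and tub_mouth below 0.045 m and height (world z) of syringe_3_nozzle below 0.025 m and angle between syringe_3_mid's own z axis and vertical below 0.75 rad and linear speed of syringe_3 below 0.03 m/s and value of joint each of plunger_1, plunger_2 above 0.057 m and distance of each of syringe_1_mid, syringe_2_mid from where it was at the start of the episode below 0.015 m and angle between each of syringe_1_mid, syringe_2_mid's own z axis and vertical below 0.15 rad))); the robot touches nothing.
It fails at once if more than 15 N on a plunger (contact force between any of the fingers, the arm and plunger_1 above 15 N or contact force between any of the fingers, the arm and plunger_2 above 15 N or contact force between any of the fingers, the arm and plunger_3 above 15 N).
It fails at once if a syringe dropped (out of the fingers and falling faster than 0.7 m/s) ((linear speed of syringe_1 above 0.7 m/s and contact force between the fingers and syringe_1 below 0.05 N) or (linear speed of syringe_2 above 0.7 m/s and contact force between the fingers and syringe_2 below 0.05 N) or (linear speed of syringe_3 above 0.7 m/s and contact force between the fingers and syringe_3 below 0.05 N)).
It fails at once if a bystander shifted by more than 30 mm (distance of any of jar_white_mid, jar_blue_mid, jug_mid, pot_mid, brush_grip from where it was at the start of the episode above 0.03 m).
It also fails if it takes over 72 s, if anything falls off the work surface, if the arm or the gripper's body presses on something with over 40 N, if the wrist force passes 120 N, or if a joint passes its speed limit or range.

## Robot

A 7-joint arm with a two-finger parallel gripper is mounted at the origin on the work surface. World frame = base frame: x ahead of the robot, y to its left, z up, the work surface at z = 0. Lengths are in m, angles in rad, forces in N, time in s.
With the tool pointing down it reaches from about 0.4 to 0.85 m from the base axis. Payload 4.5 kg.
Tool frame: the origin (TCP) lies between the finger pads; the fingertips stand 8 mm ahead of it and the grasp point (between the pads) lies 11 mm behind it; z points along the fingers, y is the direction in which the jaws open and shut (so a half turn about z gives the same grasp; the last joint's range is limited). The gripper opens to 88 mm and grips with 3 to 60 N. Pads are 18 mm wide; open, the fingers measure 123 mm over their backs; the gripper's body (75 mm by 187 mm) begins 45 mm behind the grasp point.
Start: joints at [-1.204, 0.689, -0.195, 1.565, 0.157, 0.902, -0.215], TCP at [0.204, 0.591, 0.247] pointing down, gripper open.
Joint ranges: [-3.01, 3.01], [-0.46, 2.08], [-1.47, 1.51], [0.13, 2.56], [-1, 4.14], [0.04, 2.09], [-2.66, 2.66]. Speed limits (rad/s): [2.57, 2.57, 3.14, 3.14, 3.14, 3.14, 3.14].

## Interface

Orientations are given as a unit quaternion [x, y, z, w].
In Python, from plant import r gives the robot as it stands.
- The arm moves only by the tool carry_out, never from a script. Its argument "commands" is a list that holds one entry, the list of rows, each a list of 7 numbers: the turn, a rotation vector about the tool's x, y, z in rad, then the shift along the tool's x, y, z in cm, then the finger opening in cm, from 0 to 8.81. A call has 1 to 10 rows; each row is the pose to reach, as a shift and turn from the pose commanded when the call began, along the tool's axes at that moment; what a row does not reach only later rows make up. A row lasts 1/12 s, in which the tool goes at most 41.7 mm and 7.16 degrees, less where a joint would pass 70% of its speed; a pose out of reach is approached as far as the arm can. A call with a gripper value outside its range is refused whole. The fingers move at their own pace and stop on an object; "force" is the grip in N (left out, the last holds). Time passes only in rows, so rows that repeat a pose let the fingers close. It gives the time, the measured TCP pose, the force and the opening at its end, in the units of the state.
- r.get_state(): the state, without advancing time (a new reading comes with each control period).
- r.snapshot(name): name is "scene" or "top"; returns a dict with "pixels" (400x640x3 uint8, red, green, blue), "mtx" (3x3 intrinsics, pixels), "xyz" and "rotation" of the camera in the world. Camera axes: x right, y down, z forward; pixel columns grow to the right and rows downward; lengths in m; the calibration is good to about 2 mm. A picture is of the moment at which its call begins. There is no depth.
- r.finish_job(): hands the job in, once; it reports no verdict.
The state is a dict: "clock": time; "q": joint angles; "qd": joint speeds; "joint_torque": joint torques, N m; "tool_pos": TCP position; "eef_rot": TCP orientation; "contact_force": force on the tool from outside, world axes, zero at the start; "moment": the same for the moment, N m; "opening": opening from 0.0 (shut) to 1.0 (fully open).
Only numpy, scipy, OpenCV 4.12 (cv2) and the standard library are available. Lean on these libraries where they do the work, as an engineer would, in place of code of your own. Each camera call takes 0.05 s, during which the arm holds its last target.

## Working session

There is one attempt and no reset: what is moved stays moved. The work goes in short steps, Python scripts to look and compute and a tool call to move; the robot and the scene stay as the last step left them, time stands still between calls to the robot, and variables do not carry over. Pictures are saved under pics/ and viewed, and the job is handed in when it is done.

Besides the shell and the picture viewer there is one more tool, called after "Request:" as name(argument=value, ...) on one line, values as JSON. carry_out: Moves the arm, as the interface text tells. Its arguments: {"type":"object","properties":{"commands":{"type":"array"},"force":{"type":"number"}},"required":["commands"]}

```bash
mkdir -p pics; ls; python3 - <<'E'
from plant import r
import cv2, json, numpy as np
s=r.get_state()
print({k:np.round(v,4).tolist() for k,v in s.items()})
for n in ("scene","top"):
    d=r.snapshot(n); cv2.imwrite(f"pics/{n}0.png",np.array(d["pixels"])[:,:,::-1])
    print(n,np.round(d["mtx"],2).tolist(),np.round(d["xyz"],4).tolist(),np.round(d["rotation"],4).tolist())
E
```

```text
pics
{'clock': 0.0, 'q': [-1.2042, 0.69, -0.1945, 1.5663, 0.1573, 0.9025, -0.2151], 'qd': [-0.0009, 0.0007, -0.0006, 0.0017, -0.0013, 0.0004, -0.0005], 'joint_torque': [0.0004, -52.7565, -1.2664, -15.3434, -0.0525, 0.0064, 0.0002], 'tool_pos': [0.204, 0.5901, 0.2459], 'eef_rot': [0.1656, 0.9862, -0.0009, -0.0001], 'contact_force': [-0.2546, -0.2232, 0.407], 'moment': [-0.0078, -0.0769, 0.0608], 'opening': 0.9986}
scene [[506.39, 0.0, 318.64], [0.0, 506.39, 199.34], [0.0, 0.0, 1.0]] [1.1071, -0.754, 0.7767] [0.8405, 0.2539, -0.1416, -0.4571]
top [[445.68, 0.0, 318.43], [0.0, 445.68, 198.59], [0.0, 0.0, 1.0]] [0.4511, 0.0374, 1.1538] [0.7098, -0.7021, 0.0367, -0.0428]
```

View pics/scene0.png

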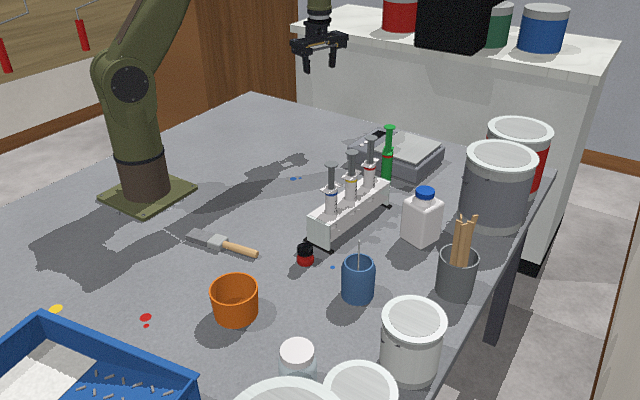

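View pics/top0.png

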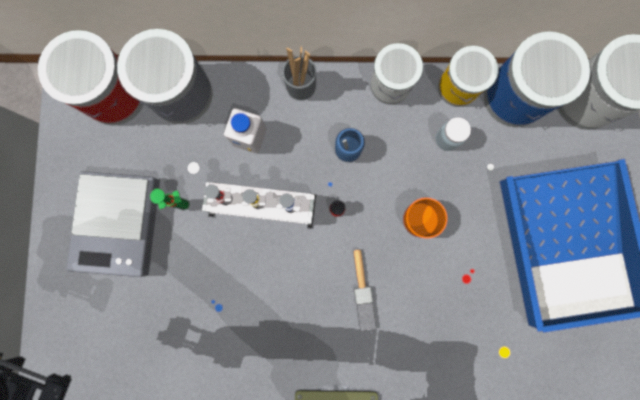

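The scene view shows the syringes in the rack: blue at (331,175), yellow at (351,165) and red at (370,150). In the top view the rack runs from (205,195) to (313,210), with the tub at (426,218) and the pot at (337,208). I'll zoom in to get pixel-accurate positions.

```bash
cat > h.py <<'E'
import numpy as np, cv2
from scipy.spatial.transform import Rotation as R
from plant import r
def cam(n):
    d=r.snapshot(n); rot=np.array(d["rotation"]); 
    M=R.from_quat(rot).as_matrix() if rot.size==4 else rot
    return dict(img=np.array(d["pixels"])[:,:,::-1].copy(),K=np.array(d["mtx"]),c=np.array(d["xyz"]),M=M)
def proj(d,p):
    q=d["K"]@(d["M"].T@(np.array(p,float)-d["c"])); return q[:2]/q[2]
def ray(d,u,v):
    w=d["M"]@np.linalg.inv(d["K"])@np.array([u,v,1.]); return w/np.linalg.norm(w)
def plane(d,u,v,z):
    w=ray(d,u,v); return d["c"]+w*(z-d["c"][2])/w[2]
def tri(d1,p1,d2,p2):
    A=[];b=[]
    for d,p in((d1,p1),(d2,p2)):
        w=ray(d,*p);P=np.eye(3)-np.outer(w,w);A.append(P);b.append(P@d["c"])
    x=np.linalg.lstsq(np.vstack(A),np.hstack(b),rcond=None)[0]
    return x
def crop(d,x0,y0,w,h,s,name):
    cv2.imwrite(name,cv2.resize(d["img"][y0:y0+h,x0:x0+w],None,fx=s,fy=s,interpolation=cv2.INTER_NEAREST))
E
python3 - <<'E'
from h import *
a=cam("scene");b=cam("top")
crop(a,300,120,100,75,8,"pics/s1.png"); crop(b,190,165,160,70,5,"pics/t1.png")
crop(a,200,230,200,100,4,"pics/s2.png")
for n,(u,v) in dict(rackL=(205,195),rackR=(313,210)).items(): print(n,plane(b,u,v,.08))
hsv=cv2.cvtColor(b["img"],cv2.COLOR_BGR2HSV)
m=cv2.inRange(hsv,(5,180,80),(18,255,255)); m[:, :390]=0;m[:,460:]=0
c=max(cv2.findContours(m,0,2)[0],key=cv2.contourArea);print(cv2.boundingRect(c))
(u,v),rr=cv2.minEnclosingCircle(c);p=plane(b,u,v,.07);print("tub",u,v,rr,p)
hsv=cv2.cvtColor(a["img"],cv2.COLOR_BGR2HSV)
m=cv2.inRange(hsv,(5,180,80),(18,255,255)); 
c=max(cv2.findContours(m,0,2)[0],key=cv2.contourArea);print(cv2.boundingRect(c))
print([proj(a,p+[.05*np.cos(t),.05*np.sin(t),0]).round().tolist() for t in np.arange(4)*np.pi/2+.5])
E
```

```text
rackL [0.57827318 0.32326133 0.08      ]
rackR [0.54446974 0.06013581 0.08      ]
(404, 199, 43, 38)
tub 424.96710205078125 218.2236785888672 21.150217056274414 [ 0.52818345 -0.21206148  0.07      ]
(209, 272, 49, 57)
[[257.0, 287.0], [238.0, 270.0], [209.0, 284.0], [227.0, 303.0]]
```

View pics/s1.png

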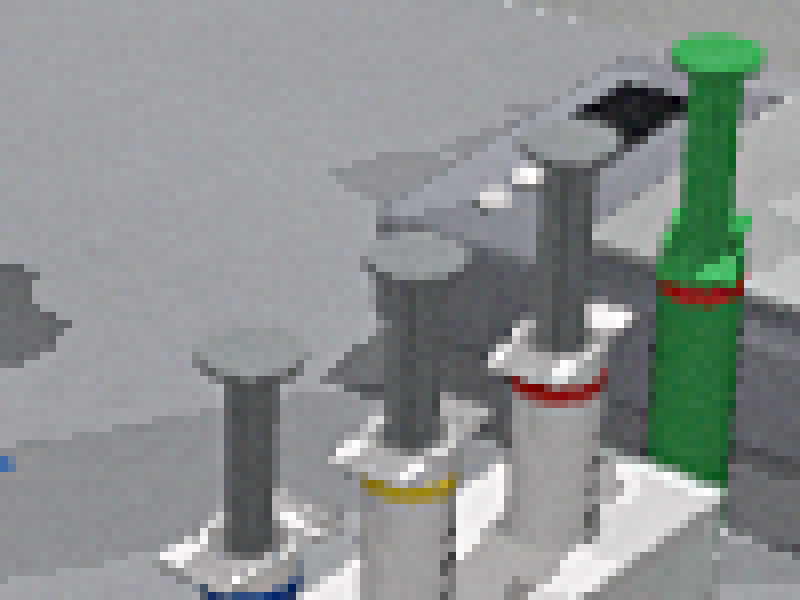

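View pics/t1.png

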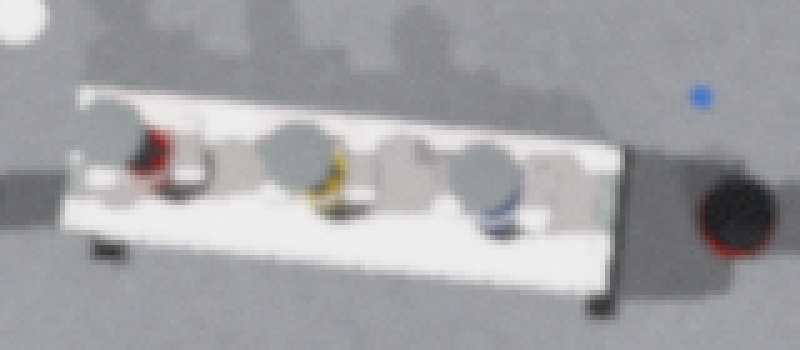

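View pics/s2.png

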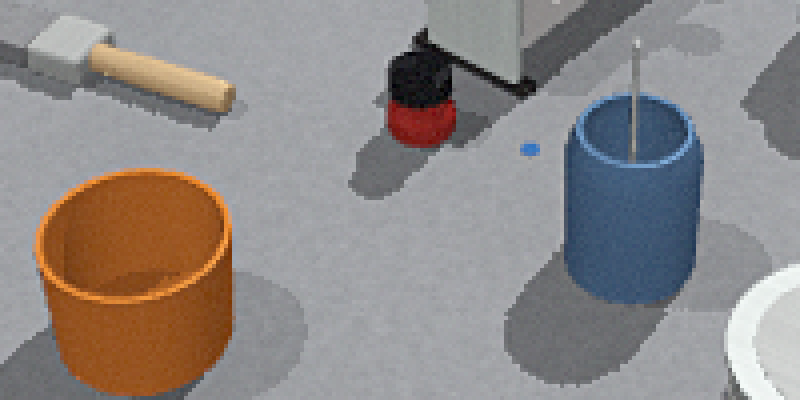

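```bash
python3 - <<'E'
from h import *
a=cam("scene");b=cam("top")
T={}
for n,t,s in (("red",(212,191.4),(371,138)),("yel",(250,196.4),(352.1,152.1)),("blu",(287.4,200.6),(331.3,164.3)),("green",(158,197),(389.6,126.6))):
    p=tri(a,s,b,t);T[n]=p;print(n,p.round(4),(proj(a,p)-s).round(1),(proj(b,p)-t).round(1))
C=np.array([plane(b,190+x/5,165+y/5,.08) for x,y in((80,88),(622,147),(608,297),(62,228))])
print(C.round(4),C.mean(0).round(4)); d=C[0]+C[3]-C[1]-C[2];print("yaw of rack y",np.degrees(np.arctan2(-d[0],d[1])),np.linalg.norm(d)/2,np.linalg.norm(C[0]-C[3]))
d=T["red"]-T["blu"];print("yaw",np.degrees(np.arctan2(-d[0],d[1])),np.linalg.norm(d[:2]))
for n,u,v,z in(("pot",190+738/5,165+215/5,.045),("jug",240,122,.145),("bluejar",349,143,.092),("white",457,130,.095)):print(n,plane(b,u,v,z).round(3))
s=r.get_state();M=R.from_quat(s["eef_rot"]).as_matrix();print(M.round(3))
E
```

```text
red [0.5714 0.2735 0.216 ] [-0.7  0.2] [-0.5 -0.7]
yel [0.563  0.1939 0.2085] [-1.   0.2] [-0.6 -0.9]
blu [0.5546 0.1136 0.2095] [-1.   0.1] [-0.6 -0.9]
green [0.5613 0.3957 0.1973] [-1.   0.3] [-0.7 -1.1]
[[0.6088 0.322  0.08  ]
 [0.5825 0.0572 0.08  ]
 [0.5096 0.0631 0.08  ]
 [0.5402 0.328  0.08  ]] [0.5603 0.1926 0.08  ]
yaw of rack y -6.1181780799227665 0.2664168399535775 0.06886381471373465
yaw -5.998975544093823 0.16070989316805584
pot [ 0.553 -0.     0.045]
jug [0.742 0.231 0.145]
bluejar [ 0.708 -0.026  0.092]
white [ 0.742 -0.287  0.095]
[[-0.945  0.327 -0.   ]
 [ 0.327  0.945 -0.001]
 [-0.    -0.001 -1.   ]]
```

Request:
carry_out(commands=[[[0, 0, 0.04, -0.5, -0.2, -1, 4], [0, 0, 0.12, -2, -0.8, -2.5, 2], [0, 0, 0.2, -4.5, -1.8, -4, 0], [0, 0, 0.3, -7.5, -3, -5, 0], [0, 0, 0.4, -11, -4.4, -5, 0], [0, 0, 0.5, -14.5, -5.8, -5, 0], [0, 0, 0.6, -18, -7.2, -5, 0], [0, 0, 0.7, -21.5, -8.6, -5, 0], [0, 0, 0.8, -25, -10, -5, 0], [0, 0, 0.9, -28.5, -11.4, -5, 0]]], force=20)

```text
clock: 1.13
tool_pos: [0.4378, 0.3883, 0.2978]
eef_rot: [0.581, 0.814, 0.001, 0.0]
contact_force: [0.1, 0.7, -0.5]
opening: 0.264
```

```bash
cat >> h.py <<'E'
def need(x,y,z,yaw=None):
    """yaw: desired world angle (deg) of tool y axis; prints full turn vec and shift (cm) in tool frame"""
    s=r.get_state();M=R.from_quat(s["eef_rot"]).as_matrix();p=np.array(s["tool_pos"])
    sh=M.T@(np.array([x,y,z])-p)*100
    out=[sh.round(2)]
    if yaw is not None:
        t=np.radians(yaw);Y=np.array([np.cos(t),np.sin(t),0]);Z=np.array([0,0,-1.]);G=np.c_[np.cross(Y,Z),Y,Z]
        out.append(R.from_matrix(M.T@G).as_rotvec().round(4))
    print(s["clock"],p.round(4),"F",np.round(s["contact_force"],2),"op",s["opening"],"need",*out)
E
python3 -c "
from h import *
need(.570,.273,.24,-6)"
```

```text
1.1333 [0.4378 0.3883 0.2978] F [ 0.1   0.75 -0.53] op 0.2644640491932176 need [-15.21   8.75   5.78] [ 0.0009 -0.001   0.4358]
```

Request:
carry_out(commands=[[[0, 0, 0.07, -2.5, 1.5, 0, 0], [0, 0, 0.14, -5, 3, 0, 0], [0, 0, 0.21, -7.5, 4.3, 0, 0], [0, 0, 0.28, -10, 5.7, 1, 0], [0, 0, 0.34, -12, 6.9, 2, 0], [0, 0, 0.4, -13.7, 7.9, 3, 0], [0, 0, 0.43, -14.7, 8.5, 4, 0], [0, 0, 0.435, -15.1, 8.7, 4.8, 0], [0, 0, 0.435, -15.2, 8.75, 5.3, 0], [0, 0, 0.435, -15.2, 8.75, 5.3, 0]]])

```text
clock: 1.97
tool_pos: [0.5677, 0.2764, 0.2423]
eef_rot: [0.74, 0.673, -0.001, -0.001]
contact_force: [-0.1, 0.7, 0.8]
opening: 0.002
```

```bash
python3 -c "
from h import *
need(.570,.273,.24,-6)
a=cam('scene');crop(a,300,60,120,120,5,'pics/s3.png')
b=cam('top');crop(b,180,140,120,90,6,'pics/t3.png')"
```

```text
1.9667 [0.5677 0.2764 0.2423] F [-0.07  0.71  0.84] op 0.002274734124659282 need [-0.31  0.26  0.23] [-0.0032  0.0004  0.0096]
```

View pics/s3.png

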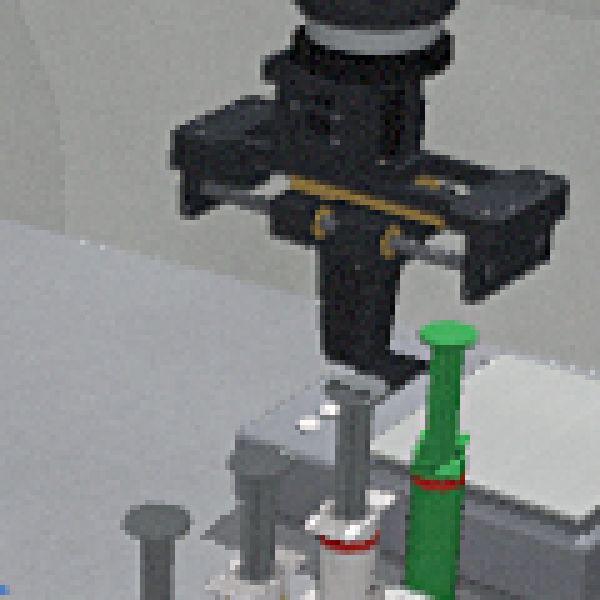

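The fingertips hang centred just above the red thumb plate (at about (355,385) in the crop). I'll descend slowly.

Request:
carry_out(commands=[[[0, 0, 0.01, -0.15, 0.12, 0.2, 0], [0, 0, 0.01, -0.3, 0.25, 0.4, 0], [0, 0, 0.01, -0.3, 0.25, 0.6, 0], [0, 0, 0.01, -0.3, 0.25, 0.8, 0], [0, 0, 0.01, -0.3, 0.25, 0.9, 0], [0, 0, 0.01, -0.3, 0.25, 1.0, 0], [0, 0, 0.01, -0.3, 0.25, 1.1, 0], [0, 0, 0.01, -0.3, 0.25, 1.2, 0], [0, 0, 0.01, -0.3, 0.25, 1.3, 0], [0, 0, 0.01, -0.3, 0.25, 1.4, 0]]])

```text
clock: 2.9
tool_pos: [0.5715, 0.2723, 0.2297]
eef_rot: [0.744, 0.668, 0.0, -0.0]
contact_force: [0.2, 0.1, -0.5]
opening: 0.006
```

Request:
carry_out(commands=[[[0, 0, 0, 0, 0, 0.1, 0], [0, 0, 0, 0, 0, 0.2, 0], [0, 0, 0, 0, 0, 0.3, 0], [0, 0, 0, 0, 0, 0.4, 0], [0, 0, 0, 0, 0, 0.5, 0], [0, 0, 0, 0, 0, 0.6, 0], [0, 0, 0, 0, 0, 0.7, 0], [0, 0, 0, 0, 0, 0.8, 0], [0, 0, 0, 0, 0, 0.9, 0], [0, 0, 0, 0, 0, 1.0, 0]]])

```text
clock: 3.73
tool_pos: [0.5715, 0.2723, 0.2196]
eef_rot: [0.744, 0.668, 0.0, -0.0]
contact_force: [-0.7, 0.4, 2.8]
opening: 0.007
```

Request:
carry_out(commands=[[[0, 0, 0, 0, 0, 0.12, 0], [0, 0, 0, 0, 0, 0.24, 0], [0, 0, 0, 0, 0, 0.36, 0], [0, 0, 0, 0, 0, 0.48, 0], [0, 0, 0, 0, 0, 0.6, 0], [0, 0, 0, 0, 0, 0.72, 0], [0, 0, 0, 0, 0, 0.84, 0], [0, 0, 0, 0, 0, 0.96, 0], [0, 0, 0, 0, 0, 1.08, 0], [0, 0, 0, 0, 0, 1.2, 0]]])

```text
clock: 4.57
tool_pos: [0.5715, 0.2723, 0.2076]
eef_rot: [0.744, 0.668, 0.0, -0.0]
contact_force: [0.7, 0.3, 2.1]
opening: 0.004
```

Request:
carry_out(commands=[[[0, 0, 0, 0, 0, 0.1, 0], [0, 0, 0, 0, 0, 0.2, 0], [0, 0, 0, 0, 0, 0.3, 0], [0, 0, 0, 0, 0, 0.4, 0], [0, 0, 0, 0, 0, 0.5, 0], [0, 0, 0, 0, 0, 0.6, 0], [0, 0, 0, 0, 0, 0.7, 0], [0, 0, 0, 0, 0, 0.8, 0], [0, 0, 0, 0, 0, 0.9, 0]]])

```text
clock: 5.32
tool_pos: [0.5714, 0.2723, 0.1986]
eef_rot: [0.744, 0.668, 0.0, -0.0]
contact_force: [-0.1, -0.5, 2.5]
opening: 0.006
```

Request:
carry_out(commands=[[[0, 0, 0, 0, 0, 0.08, 0], [0, 0, 0, 0, 0, 0.16, 0], [0, 0, 0, 0, 0, 0.24, 0], [0, 0, 0, 0, 0, 0.32, 0]]])

```text
clock: 5.65
tool_pos: [0.5714, 0.2723, 0.1955]
eef_rot: [0.744, 0.668, 0.0, -0.0]
contact_force: [0.8, -0.0, 2.4]
opening: 0.002
```

Request:
carry_out(commands=[[[0, 0, 0, 0, 0, 0.08, 0], [0, 0, 0, 0, 0, 0.16, 0], [0, 0, 0, 0, 0, 0.24, 0]]])

```text
clock: 5.9
tool_pos: [0.5715, 0.2723, 0.1931]
eef_rot: [0.744, 0.668, 0.0, -0.0]
contact_force: [0.2, -0.3, 2.1]
opening: 0.008
```

Request:
carry_out(commands=[[[0, 0, 0, 0, 0, 0.08, 0], [0, 0, 0, 0, 0, 0.16, 0], [0, 0, 0, 0, 0, 0.24, 0]]])

```text
clock: 6.15
tool_pos: [0.5714, 0.2723, 0.1907]
eef_rot: [0.744, 0.668, 0.0, -0.0]
contact_force: [0.6, -0.2, 1.9]
opening: 0.007
```

Request:
carry_out(commands=[[[0, 0, 0, 0, 0, 0.08, 0], [0, 0, 0, 0, 0, 0.16, 0], [0, 0, 0, 0, 0, 0.24, 0]]])

```text
clock: 6.4
tool_pos: [0.5714, 0.2723, 0.1882]
eef_rot: [0.744, 0.668, 0.0, -0.0]
contact_force: [0.3, -0.5, 2.7]
opening: 0.003
```

Request:
carry_out(commands=[[[0, 0, 0, 0, 0, 0.08, 0], [0, 0, 0, 0, 0, 0.16, 0], [0, 0, 0, 0, 0, 0.24, 0]]])

```text
clock: 6.65
tool_pos: [0.5714, 0.2723, 0.1858]
eef_rot: [0.744, 0.668, 0.0, -0.0]
contact_force: [0.3, 0.5, 2.2]
opening: 0.006
```

Stroke is about 44 mm.

Request:
carry_out(commands=[[[0, 0, 0, 0, 0, 0.08, 0], [0, 0, 0, 0, 0, 0.16, 0], [0, 0, 0, 0, 0, 0.24, 0]]])

```text
clock: 6.9
tool_pos: [0.5714, 0.2723, 0.1835]
eef_rot: [0.744, 0.668, 0.0, -0.0]
contact_force: [0.2, -0.7, 2.3]
opening: 0.004
```

Request:
carry_out(commands=[[[0, 0, 0, 0, 0, 0.08, 0], [0, 0, 0, 0, 0, 0.16, 0], [0, 0, 0, 0, 0, 0.24, 0]]])

```text
clock: 7.15
tool_pos: [0.5714, 0.2723, 0.181]
eef_rot: [0.744, 0.668, 0.0, -0.0]
contact_force: [-0.8, 0.9, 2.2]
opening: 0.008
```

Request:
carry_out(commands=[[[0, 0, 0, 0, 0, 0.08, 0], [0, 0, 0, 0, 0, 0.16, 0], [0, 0, 0, 0, 0, 0.24, 0]]])

```text
clock: 7.4
tool_pos: [0.5715, 0.2723, 0.1787]
eef_rot: [0.744, 0.668, 0.0, 0.0]
contact_force: [0.1, -0.2, 3.2]
opening: 0.007
```

Request:
carry_out(commands=[[[0, 0, 0, 0, 0, 0.08, 0], [0, 0, 0, 0, 0, 0.16, 0], [0, 0, 0, 0, 0, 0.24, 0]]])

```text
clock: 7.65
tool_pos: [0.5715, 0.2723, 0.1763]
eef_rot: [0.744, 0.668, 0.0, -0.0]
contact_force: [0.6, 0.0, 1.9]
opening: 0.005
```

Request:
carry_out(commands=[[[0, 0, 0, 0, 0, 0.08, 0], [0, 0, 0, 0, 0, 0.16, 0], [0, 0, 0, 0, 0, 0.24, 0]]])

```text
clock: 7.9
tool_pos: [0.5714, 0.2723, 0.1738]
eef_rot: [0.744, 0.668, 0.0, -0.0]
contact_force: [-0.4, -0.3, 2.1]
opening: 0.008
```

Stroke is about 56 mm with no resistance, so red is free.

Request:
carry_out(commands=[[[0, 0, 0, 0, 0, 0.08, 0], [0, 0, 0, 0, 0, 0.16, 0], [0, 0, 0, 0, 0, 0.24, 0]]])

```text
clock: 8.15
tool_pos: [0.5714, 0.2723, 0.1714]
eef_rot: [0.744, 0.668, 0.0, -0.0]
contact_force: [-0.4, -0.6, 1.9]
opening: 0.007
```

Request:
carry_out(commands=[[[0, 0, 0, 0, 0, 0.06, 0], [0, 0, 0, 0, 0, 0.12, 0], [0, 0, 0, 0, 0, 0.18, 0]]])

```text
clock: 8.4
tool_pos: [0.5715, 0.2723, 0.1698]
eef_rot: [0.744, 0.668, 0.0, -0.0]
contact_force: [-1.1, -0.0, 4.3]
opening: 0.005
```

Request:
carry_out(commands=[[[0, 0, 0, 0, 0, 0.05, 0], [0, 0, 0, 0, 0, 0.1, 0], [0, 0, 0, 0, 0, 0.15, 0]]])

```text
clock: 8.65
tool_pos: [0.5717, 0.2724, 0.1687]
eef_rot: [0.744, 0.668, 0.0, 0.0]
contact_force: [-1.2, -0.1, 6.9]
opening: 0.005
```

Request:
carry_out(commands=[[[0, 0, 0, 0, 0, 0.04, 0], [0, 0, 0, 0, 0, 0.08, 0], [0, 0, 0, 0, 0, 0.12, 0], [0, 0, 0, 0, 0, 0.12, 0]]])

```text
clock: 8.98
tool_pos: [0.5719, 0.2724, 0.1679]
eef_rot: [0.744, 0.668, 0.001, 0.0]
contact_force: [-1.4, 0.3, 7.9]
opening: 0.001
```

Request:
carry_out(commands=[[[0, 0, 0, 0, 0, 0.04, 0], [0, 0, 0, 0, 0, 0.08, 0], [0, 0, 0, 0, 0, 0.1, 0], [0, 0, 0, 0, 0, 0.1, 0]]])

```text
clock: 9.32
tool_pos: [0.572, 0.2725, 0.1673]
eef_rot: [0.744, 0.668, 0.001, 0.0]
contact_force: [-0.5, 0.8, 10.2]
opening: 0.006
```

Request:
carry_out(commands=[[[0, 0, 0, 0, 0, -0.3, 0], [0, 0, 0, 0, 0, -1, 0], [0, 0, 0, 0, 0, -2.5, 0], [0, 0, 0, 0, 0, -4.5, 0], [0, 0, 0, 0, 0, -6.2, 0], [0, 0, 0, -1, 0, -7, 0], [0, 0, 0, -3, 0, -7.2, 0], [0, 0, 0, -5.5, 0, -7.2, 0], [0, 0, 0, -7.5, 0, -7, 0], [0, 0, 0, -8, 0, -6.7, 0]]])

```text
clock: 10.15
tool_pos: [0.5625, 0.1871, 0.233]
eef_rot: [0.746, 0.666, -0.002, 0.001]
contact_force: [0.1, -0.5, -0.5]
opening: 0.003
```

Request:
carry_out(commands=[[[0, 0, 0, 0, 0, 0, 0]]])

```text
clock: 10.23
tool_pos: [0.5623, 0.19, 0.2323]
eef_rot: [0.745, 0.667, -0.001, 0.0]
contact_force: [-1.0, 0.4, 0.4]
opening: 0.004
```

```bash
python3 -c "
from h import *
need(.5625,.1935,.232,-6)
a=cam('scene');crop(a,300,100,100,90,6,'pics/s4.png')
print(proj(a,[.5715,.2735,.162]), proj(a,[.5715,.2735,.165]))"
```

```text
10.2333 [0.5623 0.19   0.2323] F [-0.98  0.4   0.43] op 0.0039528562087996245 need [ 0.35 -0.02  0.03] [-0.0018  0.002  -0.0059]
[369.33349148 157.19915788] [369.38999728 156.16366144]
```

View pics/s4.png

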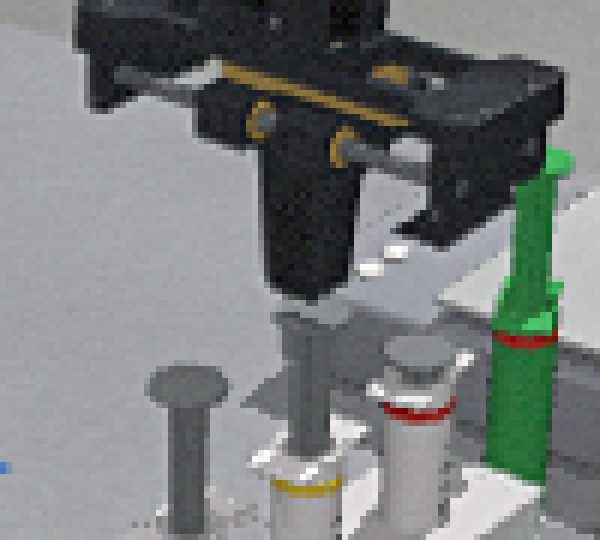

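Red plate sits low now at crop (420,358), just above the barrel top, and the gripper is over yellow. I'll press yellow next.

Request:
carry_out(commands=[[[0, 0, 0, 0.2, 0, 0.1, 0], [0, 0, 0, 0.2, 0, 0.2, 0], [0, 0, 0, 0.2, 0, 0.3, 0], [0, 0, 0, 0.2, 0, 0.4, 0], [0, 0, 0, 0.2, 0, 0.5, 0], [0, 0, 0, 0.2, 0, 0.6, 0], [0, 0, 0, 0.2, 0, 0.7, 0], [0, 0, 0, 0.2, 0, 0.8, 0], [0, 0, 0, 0.2, 0, 0.9, 0], [0, 0, 0, 0.2, 0, 1.0, 0]]])

```text
clock: 11.12
tool_pos: [0.5631, 0.1947, 0.223]
eef_rot: [0.744, 0.668, 0.0, -0.0]
contact_force: [-0.2, 0.4, 0.2]
opening: 0.005
```

Request:
carry_out(commands=[[[0, 0, 0, 0, 0, 0.1, 0], [0, 0, 0, 0, 0, 0.2, 0], [0, 0, 0, 0, 0, 0.3, 0], [0, 0, 0, 0, 0, 0.4, 0], [0, 0, 0, 0, 0, 0.5, 0], [0, 0, 0, 0, 0, 0.6, 0], [0, 0, 0, 0, 0, 0.7, 0], [0, 0, 0, 0, 0, 0.8, 0], [0, 0, 0, 0, 0, 0.9, 0], [0, 0, 0, 0, 0, 1.0, 0]]])

```text
clock: 11.95
tool_pos: [0.5632, 0.1948, 0.213]
eef_rot: [0.744, 0.668, 0.0, 0.0]
contact_force: [0.6, -0.5, 2.1]
opening: 0.008
```

Request:
carry_out(commands=[[[0, 0, 0, 0, 0, 0.1, 0], [0, 0, 0, 0, 0, 0.2, 0], [0, 0, 0, 0, 0, 0.3, 0], [0, 0, 0, 0, 0, 0.4, 0], [0, 0, 0, 0, 0, 0.5, 0], [0, 0, 0, 0, 0, 0.6, 0], [0, 0, 0, 0, 0, 0.7, 0], [0, 0, 0, 0, 0, 0.8, 0], [0, 0, 0, 0, 0, 0.9, 0]]])

```text
clock: 12.7
tool_pos: [0.5631, 0.1947, 0.2039]
eef_rot: [0.744, 0.668, 0.0, -0.0]
contact_force: [0.6, 0.0, 2.7]
opening: 0.005
```

Request:
carry_out(commands=[[[0, 0, 0, 0, 0, 0.08, 0], [0, 0, 0, 0, 0, 0.16, 0], [0, 0, 0, 0, 0, 0.24, 0], [0, 0, 0, 0, 0, 0.32, 0], [0, 0, 0, 0, 0, 0.4, 0], [0, 0, 0, 0, 0, 0.48, 0]]])

```text
clock: 13.2
tool_pos: [0.5631, 0.1948, 0.1992]
eef_rot: [0.744, 0.668, 0.0, -0.0]
contact_force: [0.0, 0.0, 1.8]
opening: 0.007
```

Request:
carry_out(commands=[[[0, 0, 0, 0, 0, 0.08, 0], [0, 0, 0, 0, 0, 0.16, 0], [0, 0, 0, 0, 0, 0.24, 0]]])

```text
clock: 13.45
tool_pos: [0.5631, 0.1947, 0.1967]
eef_rot: [0.744, 0.668, 0.0, -0.0]
contact_force: [0.7, 0.1, 2.5]
opening: 0.006
```

Request:
carry_out(commands=[[[0, 0, 0, 0, 0, 0.08, 0], [0, 0, 0, 0, 0, 0.16, 0], [0, 0, 0, 0, 0, 0.24, 0]]])

```text
clock: 13.7
tool_pos: [0.5631, 0.1947, 0.1943]
eef_rot: [0.744, 0.668, 0.0, -0.0]
contact_force: [-0.3, -0.1, 2.0]
opening: 0.004
```

Request:
carry_out(commands=[[[0, 0, 0, 0, 0, 0.08, 0], [0, 0, 0, 0, 0, 0.16, 0], [0, 0, 0, 0, 0, 0.24, 0]]])

```text
clock: 13.95
tool_pos: [0.5631, 0.1947, 0.1919]
eef_rot: [0.744, 0.668, 0.0, -0.0]
contact_force: [0.7, 0.3, 3.1]
opening: 0.005
```

Request:
carry_out(commands=[[[0, 0, 0, 0, 0, 0.08, 0], [0, 0, 0, 0, 0, 0.16, 0], [0, 0, 0, 0, 0, 0.24, 0]]])

```text
clock: 14.2
tool_pos: [0.5631, 0.1947, 0.1895]
eef_rot: [0.744, 0.668, 0.0, -0.0]
contact_force: [-0.0, 0.3, 2.5]
opening: 0.001
```

Stroke is about 40.5 mm.

Request:
carry_out(commands=[[[0, 0, 0, 0, 0, 0.08, 0], [0, 0, 0, 0, 0, 0.16, 0], [0, 0, 0, 0, 0, 0.24, 0]]])

```text
clock: 14.45
tool_pos: [0.5631, 0.1947, 0.1871]
eef_rot: [0.744, 0.668, 0.0, -0.0]
contact_force: [-0.3, -0.4, 2.0]
opening: 0.007
```

Request:
carry_out(commands=[[[0, 0, 0, 0, 0, 0.08, 0], [0, 0, 0, 0, 0, 0.16, 0], [0, 0, 0, 0, 0, 0.24, 0]]])

```text
clock: 14.7
tool_pos: [0.5631, 0.1947, 0.1847]
eef_rot: [0.744, 0.668, -0.0, -0.0]
contact_force: [0.2, 0.5, 2.6]
opening: 0.007
```

Request:
carry_out(commands=[[[0, 0, 0, 0, 0, 0.08, 0], [0, 0, 0, 0, 0, 0.16, 0], [0, 0, 0, 0, 0, 0.24, 0]]])

```text
clock: 14.95
tool_pos: [0.5631, 0.1947, 0.1823]
eef_rot: [0.744, 0.668, 0.0, -0.0]
contact_force: [0.3, -0.1, 1.8]
opening: 0.005
```

Request:
carry_out(commands=[[[0, 0, 0, 0, 0, 0.08, 0], [0, 0, 0, 0, 0, 0.16, 0], [0, 0, 0, 0, 0, 0.24, 0]]])

```text
clock: 15.2
tool_pos: [0.5631, 0.1947, 0.1799]
eef_rot: [0.744, 0.668, 0.0, -0.0]
contact_force: [-0.7, -0.6, 2.4]
opening: 0.004
```

Request:
carry_out(commands=[[[0, 0, 0, 0, 0, 0.08, 0], [0, 0, 0, 0, 0, 0.16, 0], [0, 0, 0, 0, 0, 0.24, 0]]])

```text
clock: 15.45
tool_pos: [0.5631, 0.1947, 0.1775]
eef_rot: [0.744, 0.668, 0.0, -0.0]
contact_force: [-0.0, -1.0, 2.8]
opening: 0.006
```

Request:
carry_out(commands=[[[0, 0, 0, 0, 0, 0.08, 0], [0, 0, 0, 0, 0, 0.16, 0], [0, 0, 0, 0, 0, 0.24, 0]]])

```text
clock: 15.7
tool_pos: [0.5631, 0.1947, 0.1751]
eef_rot: [0.744, 0.668, 0.0, -0.0]
contact_force: [-0.4, -0.1, 2.3]
opening: 0.006
```

Request:
carry_out(commands=[[[0, 0, 0, 0, 0, 0.08, 0], [0, 0, 0, 0, 0, 0.16, 0], [0, 0, 0, 0, 0, 0.24, 0]]])

```text
clock: 15.95
tool_pos: [0.5631, 0.1947, 0.1727]
eef_rot: [0.744, 0.668, 0.0, -0.0]
contact_force: [0.2, 0.0, 3.5]
opening: 0.008
```

Request:
carry_out(commands=[[[0, 0, 0, 0, 0, 0.08, 0], [0, 0, 0, 0, 0, 0.16, 0], [0, 0, 0, 0, 0, 0.24, 0]]])

```text
clock: 16.2
tool_pos: [0.5631, 0.1947, 0.1703]
eef_rot: [0.744, 0.668, 0.0, -0.0]
contact_force: [-0.1, 0.2, 3.4]
opening: 0.005
```

Request:
carry_out(commands=[[[0, 0, 0, 0, 0, 0.06, 0], [0, 0, 0, 0, 0, 0.12, 0], [0, 0, 0, 0, 0, 0.18, 0]]])

```text
clock: 16.45
tool_pos: [0.5633, 0.1948, 0.1689]
eef_rot: [0.744, 0.668, 0.0, 0.0]
contact_force: [-1.0, -0.3, 5.7]
opening: 0.006
```

Request:
carry_out(commands=[[[0, 0, 0, 0, 0, 0.05, 0], [0, 0, 0, 0, 0, 0.1, 0], [0, 0, 0, 0, 0, 0.15, 0], [0, 0, 0, 0, 0, 0.15, 0]]])

```text
clock: 16.78
tool_pos: [0.5635, 0.1948, 0.1678]
eef_rot: [0.744, 0.668, 0.001, 0.0]
contact_force: [-0.7, -0.3, 7.0]
opening: 0.005
```

Request:
carry_out(commands=[[[0, 0, 0, 0, 0, 0.04, 0], [0, 0, 0, 0, 0, 0.08, 0], [0, 0, 0, 0, 0, 0.12, 0], [0, 0, 0, 0, 0, 0.12, 0]]])

```text
clock: 17.12
tool_pos: [0.5637, 0.1949, 0.167]
eef_rot: [0.744, 0.668, 0.001, 0.0]
contact_force: [-0.9, -0.4, 10.0]
opening: 0.003
```

Request:
carry_out(commands=[[[0, 0, 0, 0, 0, -0.3, 0], [0, 0, 0, 0, 0, -1, 0], [0, 0, 0, 0, 0, -2.5, 0], [0, 0, 0, 0, 0, -4.5, 0], [0, 0, 0, 0, 0, -6.2, 0], [0, 0, 0, -1, 0, -7, 0], [0, 0, 0, -3, 0, -7.2, 0], [0, 0, 0, -5.5, 0, -7.2, 0], [0, 0, 0, -7.5, 0, -7, 0], [0, 0, 0, -8.1, 0, -6.6, 0]]])

```text
clock: 17.95
tool_pos: [0.5539, 0.1089, 0.232]
eef_rot: [0.746, 0.666, -0.001, 0.001]
contact_force: [-0.9, -0.2, -0.1]
opening: 0.004
```

Request:
carry_out(commands=[[[0, 0, 0, 0, 0, 0, 0], [0, 0, 0, 0, 0, 0, 0]]])

```text
clock: 18.12
tool_pos: [0.5541, 0.1148, 0.2314]
eef_rot: [0.744, 0.668, -0.0, -0.001]
contact_force: [0.5, 0.7, 0.6]
opening: 0.002
```

```bash
python3 -c "
from h import *
need(.555,.114,.232,-6)
a=cam('scene');crop(a,280,100,120,100,6,'pics/s5.png')
b=cam('top');crop(b,190,165,130,60,6,'pics/t5.png')"
```

```text
18.1167 [0.5541 0.1148 0.2314] F [0.49 0.67 0.62] op 0.001731854148475097 need [-0.07  0.09 -0.06] [-0.0012 -0.0007 -0.0022]
```

View pics/s5.png

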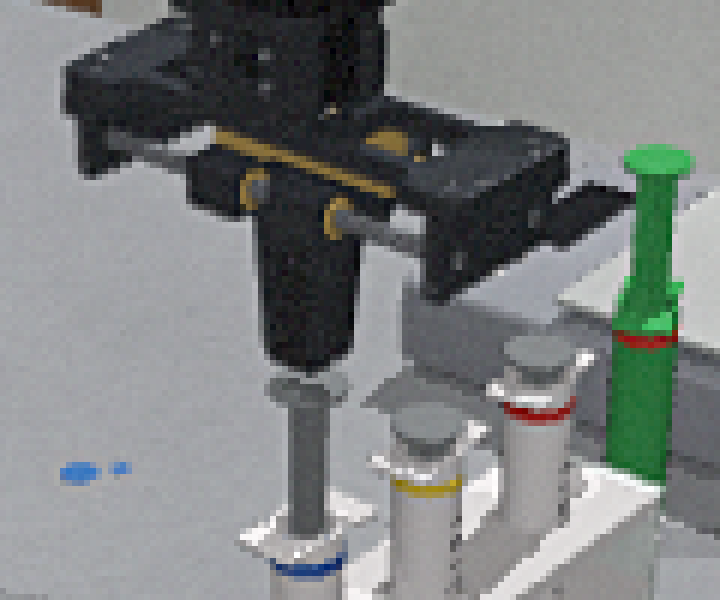

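View pics/t5.png

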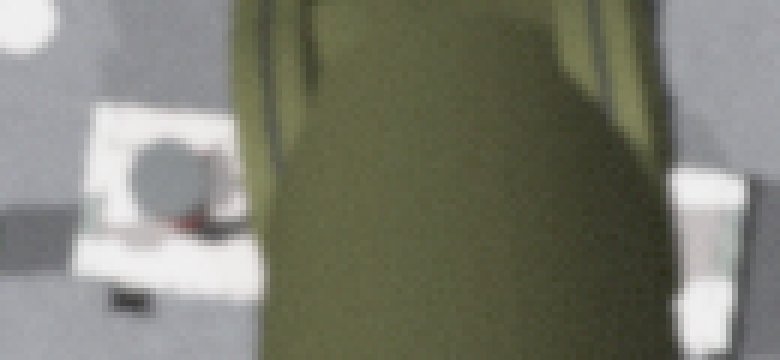

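Red and yellow both sit equally low ((540,352) and (425,425) in the crop), and the gripper is over blue's plate at (308,385). I'll press blue, which should be the blocked one.

Request:
carry_out(commands=[[[0, 0, 0, 0, 0, 0.1, 0], [0, 0, 0, 0, 0, 0.2, 0], [0, 0, 0, 0, 0, 0.3, 0], [0, 0, 0, 0, 0, 0.4, 0], [0, 0, 0, 0, 0, 0.5, 0], [0, 0, 0, 0, 0, 0.6, 0], [0, 0, 0, 0, 0, 0.7, 0], [0, 0, 0, 0, 0, 0.8, 0], [0, 0, 0, 0, 0, 0.9, 0], [0, 0, 0, 0, 0, 1.0, 0]]])

```text
clock: 19.05
tool_pos: [0.5545, 0.1142, 0.2218]
eef_rot: [0.744, 0.668, 0.0, -0.0]
contact_force: [0.5, 0.3, -0.3]
opening: 0.004
```

Request:
carry_out(commands=[[[0, 0, 0, 0, 0, 0.1, 0], [0, 0, 0, 0, 0, 0.2, 0], [0, 0, 0, 0, 0, 0.3, 0], [0, 0, 0, 0, 0, 0.4, 0], [0, 0, 0, 0, 0, 0.5, 0], [0, 0, 0, 0, 0, 0.6, 0], [0, 0, 0, 0, 0, 0.7, 0], [0, 0, 0, 0, 0, 0.8, 0], [0, 0, 0, 0, 0, 0.9, 0], [0, 0, 0, 0, 0, 1.0, 0]]])

```text
clock: 19.88
tool_pos: [0.5545, 0.1142, 0.2118]
eef_rot: [0.744, 0.668, 0.0, 0.0]
contact_force: [-0.6, -0.5, 2.0]
opening: 0.006
```

Request:
carry_out(commands=[[[0, 0, 0, 0, 0, 0.08, 0], [0, 0, 0, 0, 0, 0.16, 0], [0, 0, 0, 0, 0, 0.24, 0], [0, 0, 0, 0, 0, 0.32, 0], [0, 0, 0, 0, 0, 0.4, 0]]])

```text
clock: 20.3
tool_pos: [0.5545, 0.1142, 0.2079]
eef_rot: [0.744, 0.668, 0.0, -0.0]
contact_force: [0.2, 0.6, 2.4]
opening: 0.006
```

```bash
python3 -c "
from h import *
b=cam('scene')
p=plane(b,320,190,.148);q=plane(b,342,185.3,.148);d=q-p;print(p,q,(p+q)/2,np.degrees(np.arctan2(d[1],d[0])),np.linalg.norm(d))"
```

```text
[0.54167107 0.08960673 0.148     ] [0.57384791 0.13624891 0.148     ] [0.55775949 0.11292782 0.148     ] 55.399534618640885 0.05666429581818526
```

Request:
carry_out(commands=[[[0, 0, 0, 0, 0, 0.1, 0], [0, 0, 0, 0, 0, 0.2, 0], [0, 0, 0, 0, 0, 0.3, 0], [0, 0, 0, 0, 0, 0.4, 0], [0, 0, 0, 0, 0, 0.5, 0], [0, 0, 0, 0, 0, 0.6, 0], [0, 0, 0, 0, 0, 0.7, 0], [0, 0, 0, 0, 0, 0.8, 0]]])

```text
clock: 21.02
tool_pos: [0.5545, 0.1142, 0.1998]
eef_rot: [0.744, 0.668, 0.0, -0.0]
contact_force: [0.2, 1.2, 2.1]
opening: 0.003
```

Request:
carry_out(commands=[[[0, 0, 0, 0, 0, 0.08, 0], [0, 0, 0, 0, 0, 0.16, 0], [0, 0, 0, 0, 0, 0.24, 0]]])

```text
clock: 21.27
tool_pos: [0.5545, 0.1142, 0.1974]
eef_rot: [0.744, 0.668, 0.0, -0.0]
contact_force: [0.5, 0.8, 3.2]
opening: 0.006
```

Request:
carry_out(commands=[[[0, 0, 0, 0, 0, 0.08, 0], [0, 0, 0, 0, 0, 0.16, 0]]])

```text
clock: 21.43
tool_pos: [0.5545, 0.1142, 0.1958]
eef_rot: [0.744, 0.668, 0.0, -0.0]
contact_force: [-0.2, 0.1, 2.2]
opening: 0.006
```

Request:
carry_out(commands=[[[0, 0, 0, 0, 0, 0.08, 0], [0, 0, 0, 0, 0, 0.16, 0]]])

```text
clock: 21.6
tool_pos: [0.5545, 0.1142, 0.1943]
eef_rot: [0.744, 0.668, 0.0, -0.0]
contact_force: [0.3, 0.1, 2.0]
opening: 0.008
```

Request:
carry_out(commands=[[[0, 0, 0, 0, 0, 0.08, 0], [0, 0, 0, 0, 0, 0.16, 0], [0, 0, 0, 0, 0, 0.2, 0]]])

```text
clock: 21.85
tool_pos: [0.5545, 0.1142, 0.1922]
eef_rot: [0.744, 0.668, 0.0, -0.0]
contact_force: [0.6, -0.4, 2.2]
opening: 0.005
```

Request:
carry_out(commands=[[[0, 0, 0, 0, 0, 0.08, 0], [0, 0, 0, 0, 0, 0.16, 0], [0, 0, 0, 0, 0, 0.2, 0]]])

```text
clock: 22.1
tool_pos: [0.5544, 0.1142, 0.1902]
eef_rot: [0.744, 0.668, -0.0, -0.0]
contact_force: [-0.1, -1.0, 2.9]
opening: 0.004
```

Request:
carry_out(commands=[[[0, 0, 0, 0, 0, 0.08, 0], [0, 0, 0, 0, 0, 0.16, 0], [0, 0, 0, 0, 0, 0.2, 0]]])

```text
clock: 22.35
tool_pos: [0.5545, 0.1142, 0.1882]
eef_rot: [0.744, 0.668, 0.0, -0.0]
contact_force: [-0.6, -0.0, 2.0]
opening: 0.009
```

Stroke is about 42 mm.

Request:
carry_out(commands=[[[0, 0, 0, 0, 0, 0.08, 0], [0, 0, 0, 0, 0, 0.16, 0], [0, 0, 0, 0, 0, 0.2, 0]]])

```text
clock: 22.6
tool_pos: [0.5547, 0.1142, 0.1867]
eef_rot: [0.744, 0.668, 0.0, 0.0]
contact_force: [-1.2, -0.6, 7.2]
opening: 0.008
```

Request:
carry_out(commands=[[[0, 0, 0, 0, 0, 0.05, 0], [0, 0, 0, 0, 0, 0.1, 0], [0, 0, 0, 0, 0, 0.1, 0]]])

```text
clock: 22.85
tool_pos: [0.5548, 0.1142, 0.1859]
eef_rot: [0.744, 0.668, 0.001, 0.0]
contact_force: [-0.7, -0.8, 7.7]
opening: 0.005
```

Request:
carry_out(commands=[[[0, 0, 0, 0, 0, -0.3, 0], [0, 0, 0, 0, 0, -1, 0], [0, 0, 0, 0, 0, -2.5, 0], [0, 0, 0, -1, 0, -5, 0], [0, 0, 0, -3, 0, -7.5, 0], [0, 0, 0, -6, 0, -9, 0], [0, 0, 0, -9, 0, -9.5, 0], [0, 0, 0, -12, 0, -9.5, 0], [0, 0, 0, -15, 0, -9.5, 0], [0, 0, 0, -17, 0, -9.5, 0]]])

```text
clock: 23.68
tool_pos: [0.5354, -0.0584, 0.2808]
eef_rot: [0.745, 0.667, -0.001, 0.0]
contact_force: [-0.5, -0.1, 1.1]
opening: 0.006
```

```bash
python3 - <<'E'
from h import *
s=r.get_state();print({k:np.round(v,4).tolist() for k,v in s.items() if k in("q","tool_pos","eef_rot","clock","contact_force")})
a=cam("scene");b=cam("top")
crop(a,300,120,100,75,8,"pics/s6.png"); crop(b,190,165,160,70,5,"pics/t6.png")
E
```

```text
{'clock': 23.6833, 'q': [-0.0524, 0.5318, 0.1192, 1.7949, -0.0804, 0.8198, -0.0047], 'tool_pos': [0.5354, -0.0584, 0.2808], 'eef_rot': [0.7449, 0.6671, -0.0006, 0.0005], 'contact_force': [-0.4689, -0.1238, 1.0993]}
```

View pics/s6.png

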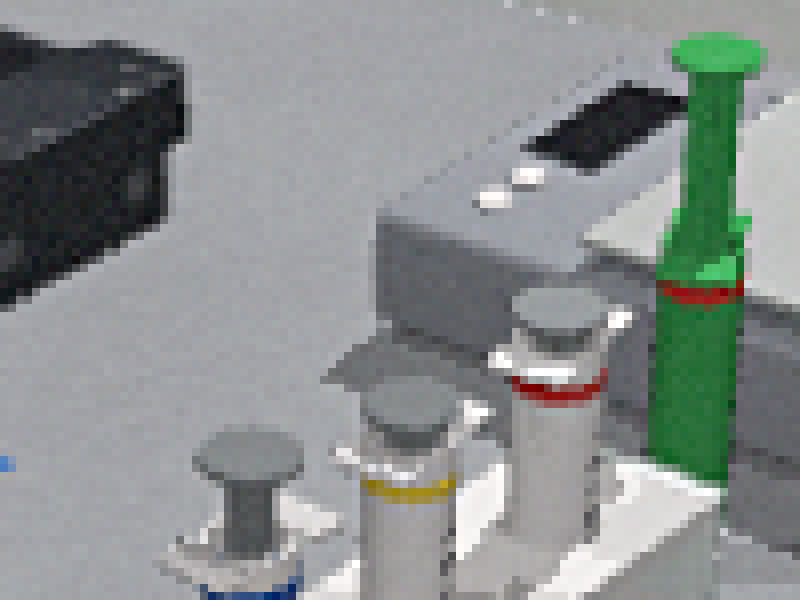

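View pics/t6.png

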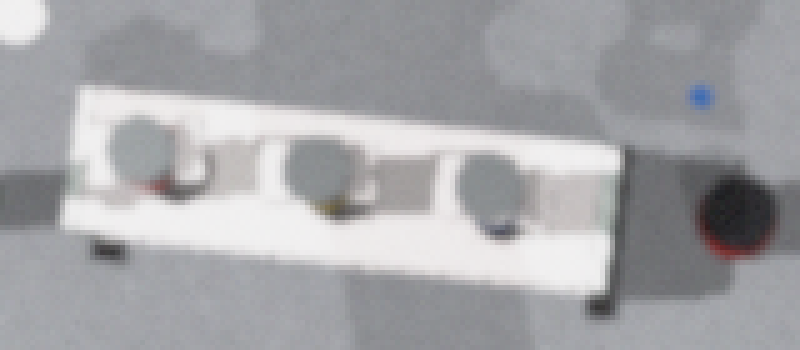

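```bash
cat > kin.py <<'E'
import numpy as np, itertools
from scipy.optimize import least_squares
from scipy.spatial.transform import Rotation as R
data=[([-1.2042,0.69,-0.1945,1.5663,0.1573,0.9025,-0.2151],[.204,.5901,.2459],[.1656,.9862,-.0009,-.0001]),
([-0.0524,0.5318,0.1192,1.7949,-0.0804,0.8198,-0.0047],[.5354,-.0584,.2808],[.7449,.6671,-.0006,.0005])]
def fk(q,par,sg):
    h,L1,L2,Lt,o1,o7=par[:6]
    z=lambda a:R.from_euler('z',a).as_matrix(); y=lambda a:R.from_euler('y',a).as_matrix()
    Rm=z(sg[0]*q[0]+o1)@y(q[1]); p=np.array([0,0,h])+Rm@z(sg[1]*q[2])@[0,0,L1]
    Rm=Rm@z(sg[1]*q[2])@y(q[3])@z(sg[2]*q[4]); p=p+Rm@[0,0,L2]
    Rm=Rm@y(q[5])@z(sg[3]*q[6]+o7); return p+Rm@[0,0,Lt],Rm
def res(par,sg):
    o=[]
    for q,p,e in data:
        P,M=fk(q,par,sg);o+=list((P-p)*10)+list(R.from_matrix(M.T@R.from_quat(e).as_matrix()).as_rotvec())
    return o
if __name__=="__main__":
    out=[]
    for sg in itertools.product((1,-1),repeat=4):
        for o1 in(0,np.pi/2,-np.pi/2,np.pi):
          for o7 in(0,np.pi/2,-np.pi/2,np.pi):
            f=least_squares(res,[.36,.42,.4,.2,o1,o7],args=(sg,));out.append((f.cost,sg,f.x.round(4)))
    out.sort(key=lambda t:t[0])
    for t in out[:6]:print(t)
E
python3 kin.py
```

```text
(np.float64(0.0006126923527348175), (-1, -1, -1, -1), array([ 5.0683,  0.5861,  0.3365,  5.0642, -0.0713,  1.4995]))
(np.float64(0.0006126923527351727), (-1, -1, -1, -1), array([ 5.0683,  0.5861,  0.3365,  5.0642, -0.0713,  1.4995]))
(np.float64(0.0006126923527355507), (-1, -1, -1, -1), array([ 5.0683,  0.5861,  0.3365,  5.0642, -0.0713,  1.4995]))
(np.float64(0.0006126923527364686), (-1, -1, -1, -1), array([ 5.0683,  0.5861,  0.3365,  5.0642, -0.0713,  1.4995]))
(np.float64(0.0006126923527421733), (-1, -1, -1, -1), array([ 5.0683,  0.5861,  0.3365,  5.0642, -0.0713,  1.4995]))
(np.float64(0.0006126923527423475), (-1, -1, -1, -1), array([ 5.0683,  0.5861,  0.3365,  5.0642, -0.0713, -4.7837]))
```

```bash
python3 - <<'E'
from kin import *
f=least_squares(lambda x:res([.36,x[0],x[1],x[2],0,np.pi/2],(-1,)*4),[.42,.4,.2]);print(f.x,f.cost,np.round(f.fun,3))
from h import cam,proj
a=cam("scene")
for z in(.2,.25,.3,.35,.4):print(z,proj(a,[0,0,z]))
# elbow guess
E
cat > /dev/null; python3 - <<'E'
import sys;sys.path.insert(0,'.')
E
```

```text
[0.6424068  0.28452154 0.43582927] 0.19693529820424688 [-0.315  0.123 -0.03  -0.     0.     0.    -0.034  0.526  0.029 -0.
  0.    -0.   ]
0.2 [133.34296986 129.92769606]
0.25 [129.45864452 112.53118479]
0.3 [125.41291107  94.41178402]
0.35 [121.19549538  75.52347961]
0.4 [116.79523247  55.81626752]
```

```bash
python3 - <<'E'
from h import *
a=cam("scene");cv2.imwrite("pics/s7.png",a["img"])
E
```

```text
(no output)
```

View pics/s7.png

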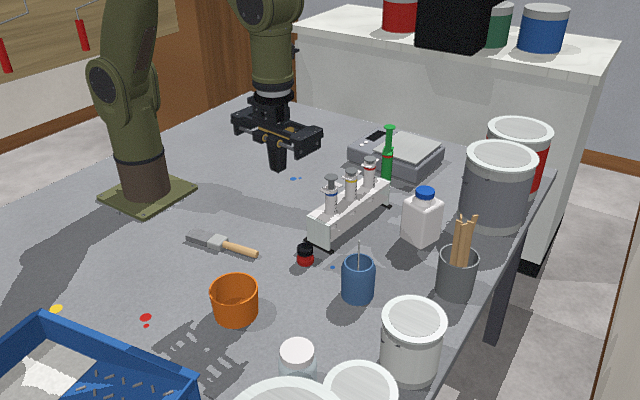

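```bash
python3 - <<'E'
from h import *
a=cam("scene");b=cam("top")
def enh(d,x0,y0,w,h,s,name,pts):
    im=d["img"][y0:y0+h,x0:x0+w].astype(float);im=np.clip((im-150)*2.4,0,255).astype(np.uint8)
    im=cv2.resize(im,None,fx=s,fy=s,interpolation=cv2.INTER_NEAREST)
    for p,c in pts:
        u,v=proj(d,p);cv2.circle(im,(int((u-x0+.5)*s),int((v-y0+.5)*s)),3,c,-1)
    cv2.imwrite(name,im)
c=np.array([.5545,.1142,.150])
P=[(c,(255,0,255))]
for yaw,col in((45,(0,255,0)),(60,(0,0,255)),(75,(255,0,0))):
    t=np.radians(yaw)
    for s in(1,-1):P.append((c+s*.026*np.array([np.cos(t),np.sin(t),0]),col))
enh(a,312,160,40,40,15,"pics/s8.png",P);enh(b,270,185,50,36,15,"pics/t8.png",P)
E
```

```text
(no output)
```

View pics/s8.png

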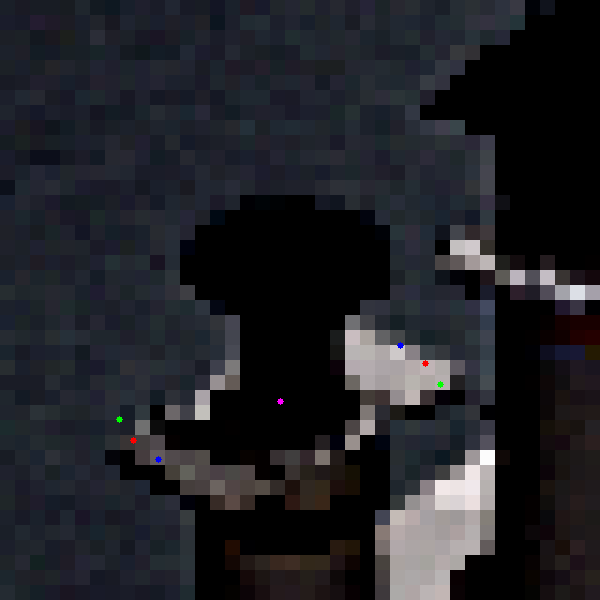

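View pics/t8.png

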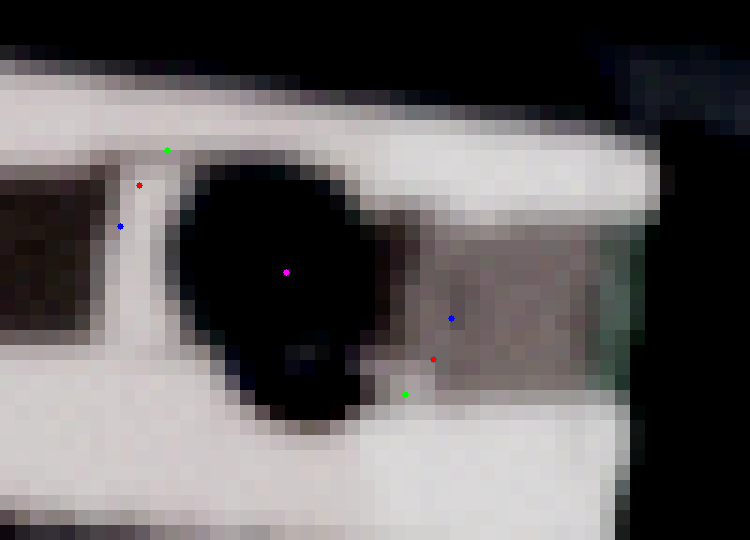

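The top view shows all three plates, with blue's raised. In the scene view blue's wings run from about (320,189) to (341,184), which makes the wing axis roughly 57° in world. A vertical grip would put the gripper body onto the plunger, so I'll tilt the tool to about 25° below horizontal along the wing axis.

```bash
cat >> h.py <<'E'
def pose(yaw,dep):
    """tool z heading yaw deg (world), dep deg below horizontal; jaws horizontal with y at yaw-90"""
    t,e=np.radians([yaw,dep]);Z=np.array([np.cos(e)*np.cos(t),np.cos(e)*np.sin(t),-np.sin(e)]);Y=np.array([np.sin(t),-np.cos(t),0])
    return np.c_[np.cross(Y,Z),Y,Z]
def goto(G,tgt,n=None):
    s=r.get_state();M=R.from_quat(s["eef_rot"]).as_matrix();p=np.array(s["tool_pos"])
    print(s["clock"],"pos",p.round(4),"q",np.round(s["q"],2),"F",np.round(s["contact_force"],1),"op",round(s["opening"],3))
    z=M[:,2];print(" heading",np.degrees(np.arctan2(z[1],z[0])).round(1),"dep",np.degrees(np.arcsin(-z[2])).round(1),"jaw tilt",M[2,1].round(4))
    print(" turn",R.from_matrix(M.T@G).as_rotvec().round(3),"shift cm",(M.T@(np.array(tgt)-p)*100).round(2))
E
python3 -c "
from h import *
goto(pose(57,25),[.48,-.0,.24])"
```

```text
23.9833 pos [ 0.5364 -0.053   0.2802] q [-0.06  0.53  0.11  1.79 -0.08  0.82 -0.01] F [ 1.2  0.5 -0.1] op 0.003
 heading 100.5 dep 89.9 jaw tilt -0.0004
 turn [-0.268  1.111  0.419] shift cm [ 4.67 -6.16  4.03]
```

Request:
carry_out(commands=[[[-0.027, 0.111, 0.042, 0.5, -0.6, 0.4, 1], [-0.054, 0.222, 0.084, 1, -1.2, 0.8, 2], [-0.08, 0.333, 0.126, 1.4, -1.8, 1.2, 3], [-0.107, 0.444, 0.168, 1.9, -2.5, 1.6, 4], [-0.134, 0.555, 0.21, 2.3, -3.1, 2, 5], [-0.161, 0.667, 0.251, 2.8, -3.7, 2.4, 6], [-0.188, 0.778, 0.293, 3.3, -4.3, 2.8, 6], [-0.214, 0.889, 0.335, 3.7, -5, 3.2, 6], [-0.241, 1.0, 0.377, 4.2, -5.6, 3.6, 6], [-0.268, 1.111, 0.419, 4.7, -6.2, 4, 6]]])

```text
clock: 24.82
tool_pos: [0.4822, -0.0053, 0.2434]
eef_rot: [0.749, 0.425, 0.446, -0.244]
contact_force: [-0.4, 1.8, -2.5]
opening: 0.678
```

```bash
python3 -c "
from h import *
goto(pose(57,25),[.48,-.0,.24])"
```

```text
24.8167 pos [ 0.4822 -0.0053  0.2434] q [ 1.18  1.11 -1.23  2.28 -1.    0.05  0.87] F [-0.4  1.8 -2.5] op 0.678
 heading 58.3 dep 28.9 jaw tilt 0.0145
 turn [-0.02   0.069  0.026] shift cm [-0.13 -0.47  0.46]
```

Reached, but joints 5 and 6 sit at their limits. The wings look narrow, so I'll use a steeper dip and a slightly smaller heading.

```bash
python3 -c "
from h import *
G=pose(48,38);A=np.array([.5555,.114,.134]);T=A+.005*G[:,2];print(T,T-.12*G[:,2])
goto(G,T-.12*G[:,2]+[0,0,.01])"
```

```text
[0.55813641 0.11692803 0.13092169] [0.49486256 0.0466553  0.20480107]
24.8167 pos [ 0.4822 -0.0053  0.2434] q [ 1.18  1.11 -1.23  2.28 -1.    0.05  0.87] F [-0.4  1.8 -2.5] op 0.678
 heading 58.3 dep 28.9 jaw tilt 0.0145
 turn [-0.148 -0.159  0.115] shift cm [-0.02 -1.66  5.84]
```

Request:
carry_out(commands=[[[-0.04, -0.04, 0.03, 0, -0.4, 1, 5.5], [-0.08, -0.08, 0.06, 0, -0.8, 2.5, 5.5], [-0.12, -0.12, 0.09, 0, -1.2, 4, 5.5], [-0.148, -0.159, 0.115, 0, -1.6, 5.3, 5.5], [-0.148, -0.159, 0.115, 0, -1.66, 5.8, 5.5], [-0.148, -0.159, 0.115, 0, -1.66, 5.8, 5.5], [-0.148, -0.159, 0.115, 0, -1.66, 5.8, 5.5]]])

```text
clock: 25.4
tool_pos: [0.5198, -0.0104, 0.2582]
eef_rot: [0.82, 0.38, 0.379, -0.198]
contact_force: [0.0, 1.1, 0.6]
opening: 0.624
```

```bash
python3 -c "
from h import *
G=pose(48,38);A=np.array([.5555,.114,.134]);T=A+.005*G[:,2]
goto(G,T)
a=cam('scene');crop(a,240,60,160,160,4,'pics/s9.png')
b=cam('top');crop(b,190,130,200,130,4,'pics/t9.png')"
```

```text
25.4 pos [ 0.5198 -0.0104  0.2582] q [ 1.04  0.88 -1.12  2.23 -1.    0.04  0.58] F [0.  1.1 0.6] op 0.624
 heading 52.4 dep 39.4 jaw tilt -0.0366
 turn [-0.06   0.025  0.001] shift cm [-2.18 -4.63 17.68]
```

View pics/s9.png

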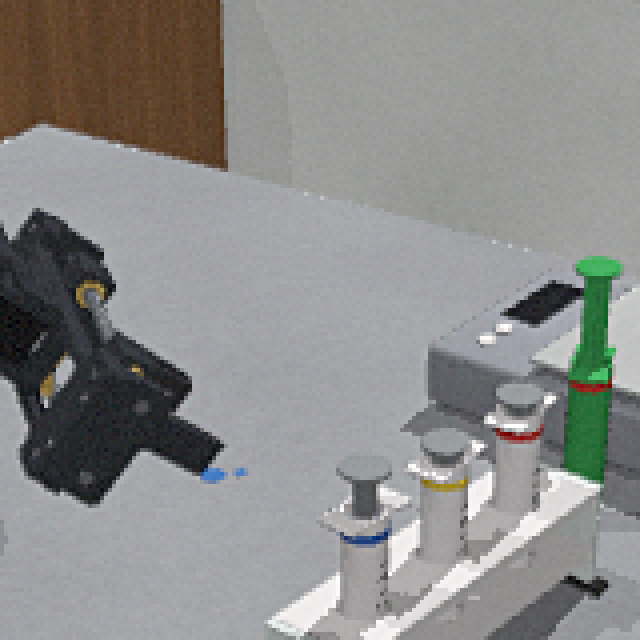

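View pics/t9.png

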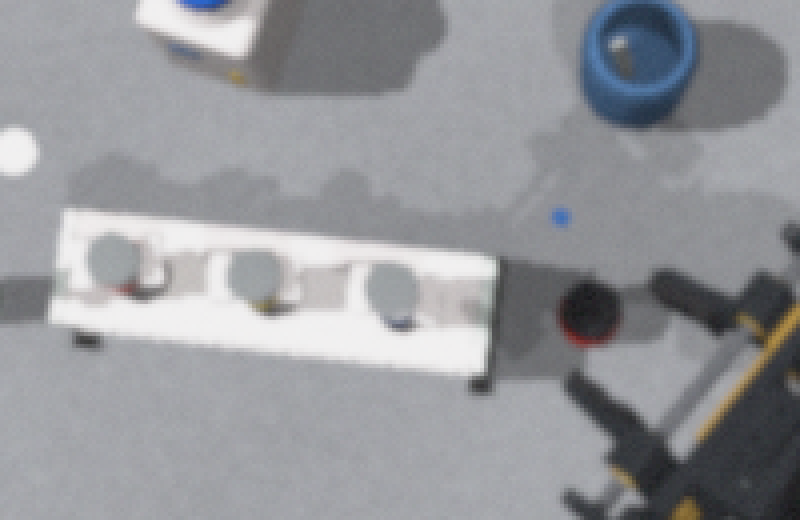

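```bash
cat > kin2.py <<'E'
import numpy as np
from scipy.spatial.transform import Rotation as R
from h import r
z=lambda a:R.from_euler('z',a).as_matrix(); y=lambda a:R.from_euler('y',a).as_matrix()
def frames(q):
    q=np.array(q)*[-1,1,-1,1,-1,1,-1]
    A=z(q[0]);B=A@y(q[1])@z(q[2]);C=B@y(q[3])@z(q[4]);D=C@y(q[5])@z(q[6]+np.pi/2)
    B0=A@y(q[1])
    return A,B0,B,C,D
data=[([-1.2042,0.69,-0.1945,1.5663,0.1573,0.9025,-0.2151],[.204,.5901,.2459],[.1656,.9862,-.0009,-.0001]),
([-0.0524,0.5318,0.1192,1.7949,-0.0804,0.8198,-0.0047],[.5354,-.0584,.2808],[.7449,.6671,-.0006,.0005]),
([1.18,1.11,-1.23,2.28,-1.,.05,.87],[.4822,-.0053,.2434],[.749,.425,.446,-.244])]
s=r.get_state();data.append((list(s["q"]),list(s["tool_pos"]),list(s["eef_rot"])))
E
python3 - <<'E'
from kin2 import *
for q,p,e in data:
    print(np.round(q,3), np.degrees(R.from_matrix(frames(q)[4].T@R.from_quat(e).as_matrix()).magnitude()).round(2))
# pos = h z + A@[ox,oy,0] + B@[bx,by,L1] + C@[cx,cy,L2] + D z Lt
M=[];t=[]
for q,p,e in data:
    A,B0,B,C,D=frames(q)
    M.append(np.c_[[0,0,1],A[:,0],A[:,1],B,C,D[:,2]]);t+=list(p)
M=np.vstack(M);t=np.array(t)
x0=np.array([.3,0,0,0,0,.45,0,0,.43,.25]);lam=.03
Ma=np.vstack([M,lam*np.eye(10)]);x=np.linalg.lstsq(Ma,np.r_[t,lam*x0],rcond=None)[0]
print(dict(zip("h ox oy bx by L1 cx cy L2 Lt".split(),x.round(3))));print(((M@x-t)*1000).round(1))
E
```

```text
[-1.204  0.69  -0.194  1.566  0.157  0.902 -0.215] 0.0
[-0.052  0.532  0.119  1.795 -0.08   0.82  -0.005] 0.0
[ 1.18  1.11 -1.23  2.28 -1.    0.05  0.87] 0.29
[ 1.042  0.885 -1.12   2.226 -1.     0.043  0.577] 0.0
{'h': np.float64(0.362), 'ox': np.float64(0.014), 'oy': np.float64(-0.008), 'bx': np.float64(-0.016), 'by': np.float64(-0.056), 'L1': np.float64(0.538), 'cx': np.float64(0.014), 'cy': np.float64(0.018), 'L2': np.float64(0.376), 'Lt': np.float64(0.289)}
[-0.4  0.4  0.  -0.2 -0.4 -0.1  0.9  0.1  0.4 -1.  -0.3 -0.4]
```

```bash
cat >> kin2.py <<'E'
Lo=np.array([-3.01,-.46,-1.47,.13,-1,.04,-2.66]);Hi=np.array([3.01,2.08,1.51,2.56,4.14,2.09,2.66])
X=np.array([.362,.014,-.008,-.016,-.056,.538,.014,.018,.376,.289])
def fk(q):
    A,B0,B,C,D=frames(q);return np.c_[[0,0,1],A[:,0],A[:,1],B,C,D[:,2]]@X,D
from scipy.optimize import least_squares
def ik(p,G,q0,reg=.0):
    q0=np.clip(q0,Lo+.02,Hi-.02)
    f=least_squares(lambda q:np.r_[(fk(q)[0]-p)*10,R.from_matrix(fk(q)[1].T@G).as_rotvec()*2,reg*(q-q0)],q0,bounds=(Lo+.01,Hi-.01))
    P,D=fk(f.x);return f.x,np.linalg.norm(P-p),R.from_matrix(D.T@G).magnitude()
E
python3 - <<'E'
from kin2 import *
from h import pose
rng=np.random.default_rng(0);qc=np.array(data[-1][0])
for hd in (57,45,237,225):
  for dep in (15,25,38,50):
   for flip in(0,1):
    G=pose(hd,dep)
    if flip:G=G@np.diag([-1,-1,1.])
    A=np.array([.5555,.114,.132]);T=A+.005*G[:,2];sol=[]
    for k in range(25):
        q0=qc if k==0 else rng.uniform(Lo,Hi)
        q,e1,e2=ik(T,G,q0)
        if e1<.003 and e2<.03: sol.append((np.abs(q-qc).max(),q))
    sol.sort(key=lambda s:s[0])
    if sol: print(hd,dep,flip,len(sol),[s[1].round(2).tolist() for s in sol[:2]])
E
```

```text
57 15 0 17 [[0.99, 1.71, -1.46, 2.17, 2.39, 0.31, -2.24], [0.99, 1.71, -1.46, 2.17, 2.39, 0.31, -2.24]]
57 15 1 16 [[0.99, 1.72, -1.46, 2.17, 2.39, 0.31, 0.91], [0.99, 1.72, -1.46, 2.17, 2.39, 0.31, 0.91]]
57 25 0 23 [[0.92, 1.57, -1.46, 2.18, 2.25, 0.43, -2.25], [0.92, 1.57, -1.46, 2.18, 2.25, 0.43, -2.25]]
57 25 1 16 [[0.92, 1.57, -1.46, 2.18, 2.25, 0.43, 0.89], [0.92, 1.57, -1.46, 2.18, 2.25, 0.43, 0.88]]
57 38 0 17 [[0.82, 1.37, -1.42, 2.17, 2.03, 0.52, -2.26], [0.81, 1.35, -1.39, 2.17, 2.07, 0.49, -2.31]]
57 38 1 14 [[0.79, 1.32, -1.35, 2.17, 2.12, 0.46, 0.76], [0.79, 1.32, -1.35, 2.17, 2.12, 0.46, 0.76]]
57 50 0 21 [[0.71, 1.23, -1.37, 2.11, 1.75, 0.59, -2.16], [0.7, 1.2, -1.33, 2.11, 1.77, 0.55, -2.18]]
57 50 1 14 [[0.73, 1.25, -1.4, 2.11, 1.74, 0.62, 1.01], [0.71, 1.21, -1.35, 2.11, 1.76, 0.57, 0.97]]
45 15 0 9 [[0.68, 1.4, -0.94, 2.36, 3.6, 0.9, 2.63], [0.65, 1.37, -0.88, 2.36, 3.64, 0.94, 2.57]]
45 15 1 14 [[0.94, 1.75, -1.46, 2.32, 2.86, 0.67, 0.43], [0.94, 1.75, -1.45, 2.32, 2.87, 0.67, 0.41]]
45 25 0 12 [[0.62, 1.26, -0.95, 2.37, 3.35, 0.83, 2.64], [0.5, 1.18, -0.75, 2.3
[... 1483 characters left out ...]
81, 0.93, -0.12, 1.98, -0.81], [-0.69, 1.54, 0.8, 0.93, -0.12, 1.98, -0.82]]
225 25 0 13 [[-0.52, 1.32, 0.2, 1.02, 0.2, 1.88, 1.95], [-0.47, 1.31, 0.06, 1.01, 0.29, 1.91, 1.87]]
225 25 1 17 [[-0.67, 1.41, 0.64, 1.03, -0.08, 1.82, -0.93], [-0.66, 1.41, 0.63, 1.03, -0.07, 1.82, -0.93]]
225 38 0 11 [[-0.52, 1.2, 0.2, 1.17, 0.15, 1.63, 1.94], [-0.55, 1.21, 0.28, 1.17, 0.09, 1.62, 1.99]]
225 38 1 16 [[-0.59, 1.23, 0.39, 1.17, 0.02, 1.6, -1.08], [-0.62, 1.25, 0.47, 1.18, -0.04, 1.6, -1.03]]
225 50 0 12 [[-0.37, 1.07, -0.09, 1.31, 0.3, 1.45, 1.77], [-0.39, 1.07, -0.04, 1.31, 0.27, 1.44, 1.81]]
225 50 1 13 [[-0.66, 1.17, 0.57, 1.33, -0.18, 1.37, -0.93], [-0.69, 1.19, 0.64, 1.34, -0.24, 1.37, -0.88]]
```

The kinematic model fitted from the recorded states explains the limit: another wrist branch (joint 5 near 2.3) reaches this grasp comfortably. I'll plan a path there through free air.

```bash
cat > plan.py <<'E'
from kin2 import *
from h import pose
def rows(qpath, start=None):
    """print rows (turn, shift cm) relative to present measured pose for a list of joint configs"""
    s=r.get_state();p=np.array(s["tool_pos"]);M=R.from_quat(s["eef_rot"]).as_matrix()
    P0,D0=fk(s["q"]);dp=p-P0
    for q in qpath:
        P,D=fk(q);print(np.r_[R.from_matrix(M.T@D).as_rotvec().round(3),(M.T@(P+dp-p)*100).round(1)].tolist(),"| z",P.round(3),"hd",np.degrees(np.arctan2(D[1,2],D[0,2])).round(),"dep",np.degrees(np.arcsin(-D[2,2])).round())
def dens(a,b,step=.105):
    n=1
    while True:
        Q=[a+(b-a)*k/n for k in range(n+1)]
        F=[fk(q) for q in Q]
        if max(max(R.from_matrix(F[i][1].T@F[i+1][1]).magnitude()/step,np.linalg.norm(F[i][0]-F[i+1][0])/.03) for i in range(n))<=1:return Q[1:]
        n+=1
E
python3 - <<'E'
from plan import *
qc=np.array(r.get_state()["q"])
# candidate targets
best=None
for hd in(45,50,55):
  for dep in(25,32,38,42):
    G=pose(hd,dep)@np.diag([-1,-1,1.]);T=np.array([.5555,.114,.134])+.005*G[:,2]
    for q3 in(-1.2,-.9,-.6,-.3):
      q,e1,e2=ik(T,G,[.7,1.35,q3,2.3,2.6,.75,.3],.02)
      qp,f1,f2=ik(T-.12*G[:,2],G,q,.02); ql,g1,g2=ik(T+[0,0,.09],G,q,.02)
      if max(e1,f1,g1)<.006 and max(e2,f2,g2)<.04:
        m=min(np.minimum(a-Lo,Hi-a).min() for a in(q,qp,ql));print(hd,dep,q3,round(m,3),q.round(2),qp.round(2),ql.round(2))
E
```

```text
45 25 -1.2 0.01 [ 0.84  1.52 -1.39  2.34  2.76  0.74  0.24] [ 1.07  1.37 -1.43  2.51  2.72  0.63  0.2 ] [ 0.83  1.26 -1.46  2.38  2.67  0.69  0.06]
45 25 -0.9 0.01 [ 0.82  1.49 -1.35  2.35  2.82  0.73  0.17] [ 1.06  1.35 -1.4   2.51  2.79  0.62  0.12] [ 0.83  1.26 -1.46  2.38  2.67  0.69  0.06]
45 25 -0.6 0.044 [ 0.8   1.46 -1.31  2.35  2.88  0.73  0.09] [ 1.04  1.32 -1.36  2.51  2.86  0.62  0.05] [ 0.82  1.24 -1.43  2.38  2.72  0.68 -0.01]
45 25 -0.3 0.042 [ 0.78  1.43 -1.27  2.35  2.94  0.73  0.01] [ 1.02  1.3  -1.32  2.52  2.94  0.63 -0.03] [ 0.8   1.2  -1.38  2.39  2.79  0.68 -0.09]
45 32 -1.2 0.016 [ 0.77  1.39 -1.36  2.33  2.62  0.74  0.21] [ 1.    1.21 -1.44  2.49  2.56  0.61  0.15] [ 0.79  1.16 -1.45  2.34  2.46  0.65  0.13]
45 32 -0.9 0.059 [ 0.76  1.36 -1.32  2.33  2.68  0.72  0.13] [ 0.98  1.18 -1.4   2.49  2.63  0.6   0.08] [ 0.78  1.13 -1.41  2.34  2.52  0.63  0.05]
45 32 -0.6 0.064 [ 0.74  1.33 -1.28  2.34  2.74  0.72  0.05] [ 0.97  1.15 -1.36  2.5   2.71  0.6  -0.  ] [ 0.76  1.1  -1.37  2.35  2.59  0.61 -0.03]
45 32 -0.3 0.059 [ 0.72  1.3  -1.23  2.34  2.81  0.71 -0.03
[... 5344 characters left out ...]
.66  0.39  0.12] [ 0.93  0.98 -1.22  2.32  2.65  0.2   0.09] [ 0.71  0.95 -1.2   2.23  2.56  0.26  0.04]
55 42 -1.2 0.119 [ 0.67  1.14 -1.16  2.21  2.45  0.38  0.28] [ 0.87  0.9  -1.18  2.29  2.41  0.16  0.25] [ 0.67  0.89 -1.16  2.19  2.33  0.21  0.21]
55 42 -0.9 0.118 [ 0.66  1.12 -1.13  2.21  2.5   0.38  0.22] [ 0.87  0.9  -1.17  2.3   2.47  0.16  0.19] [ 0.66  0.89 -1.14  2.2   2.39  0.21  0.15]
55 42 -0.6 0.117 [ 0.65  1.11 -1.11  2.21  2.55  0.37  0.16] [ 0.86  0.9  -1.17  2.3   2.52  0.16  0.13] [ 0.66  0.88 -1.13  2.2   2.45  0.2   0.09]
55 42 -0.3 0.117 [ 0.64  1.1  -1.1   2.22  2.6   0.37  0.11] [ 0.86  0.89 -1.16  2.3   2.58  0.16  0.08] [ 0.65  0.87 -1.12  2.21  2.5   0.2   0.03]
```

```bash
python3 - <<'E'
from plan import *
qc=np.array(r.get_state()["q"])
G=pose(52,46)@np.diag([-1,-1,1.]);T=np.array([.5555,.114,.134])+.005*G[:,2]
q,e1,e2=ik(T,G,[.7,1.2,-1.0,2.2,2.2,.6,.4],.02)
qp,f1,f2=ik(T-.12*G[:,2]+[0,0,.02],G,q,.02)
print("grasp",q.round(2),e1,e2,"pre",qp.round(2),f1,f2,"qc",qc.round(2))
# tub
for hd in(-20,0,20,40):
  for dep in(46,56):
    g=pose(hd,dep)@np.diag([-1,-1,1.]);t=np.array([.54,-.215,.12])
    a,b,c=ik(t,g,q,.02);a2,b2,c2=ik(t+[0,0,.09],g,a,.02);print(hd,dep,a.round(2),round(b,4),round(c,3),a2.round(2),round(b2,4))
W1=np.array([.85,.85,-1.05,2.15,-.3,.6,.5]);W2=np.array([.85,.9,-1.15,2.2,1.2,.7,.3])
path=dens(qc,W1)+dens(W1,W2)+dens(W2,qp)
for a in path:
    P,D=fk(a);print(a.round(2),P.round(3),"dep",np.degrees(np.arcsin(-D[2,2])).round())
E
```

```text
grasp [ 0.65  1.12 -1.2   2.2   2.23  0.47  0.4 ] 1.5840165071596499e-06 1.166565058475796e-05 pre [ 0.81  0.77 -1.16  2.28  2.14  0.14  0.36] 1.1387629559031835e-05 0.00011303395783518133 qc [ 1.04  0.88 -1.12  2.23 -1.    0.04  0.58]
-20 46 [ 0.97  1.18 -1.27  2.35  2.29  1.29 -0.4 ] 0.0 0.0 [ 1.02  0.96 -1.38  2.33  2.06  1.15 -0.34] 0.0
-20 56 [ 0.92  1.04 -1.17  2.24  2.05  1.02 -0.31] 0.0 0.0 [ 0.98  0.83 -1.24  2.2   1.8   0.89 -0.16] 0.0
0 46 [ 1.15  1.19 -1.28  2.3   2.35  0.9  -0.  ] 0.0 0.0 [ 1.18  0.95 -1.34  2.28  2.14  0.74  0.02] 0.0
0 56 [ 1.03  1.02 -1.13  2.2   2.08  0.71  0.07] 0.0 0.0 [ 1.04  0.79 -1.11  2.16  1.79  0.53  0.24] 0.0
20 46 [ 1.2   1.12 -1.13  2.16  2.29  0.4   0.38] 0.0 0.0 [ 1.17  0.86 -1.07  2.15  2.15  0.2   0.33] 0.0
20 56 [ 0.98  0.93 -0.86  2.1   2.09  0.24  0.39] 0.0 0.0 [ 1.19  0.89 -1.21  2.03  1.3   0.45  1.15] 0.0
40 46 [ 1.12  1.05 -0.84  2.09  4.13  0.05 -1.19] 0.0029 0.042 [ 1.17  0.88 -0.93  2.15  4.13  0.05 -1.31] 0.008
40 56 [ 1.3   1.32 -1.46  1.91  1.28  0.79  1.73] 0.0 0.001 [ 1.31  1.12 -1.46  1.88  1.01  0.76  1.85] 0.0
[ 1.02 
[... 1965 characters left out ...]
.479 -0.058  0.152] dep 69.0
[ 0.84  0.86 -1.15  2.23  1.51  0.51  0.32] [ 0.491 -0.049  0.161] dep 65.0
[ 0.83  0.85 -1.15  2.23  1.59  0.47  0.33] [ 0.501 -0.038  0.171] dep 62.0
[ 0.83  0.84 -1.16  2.24  1.67  0.42  0.33] [ 0.509 -0.027  0.181] dep 59.0
[ 0.83  0.83 -1.16  2.25  1.75  0.37  0.34] [ 0.514 -0.014  0.191] dep 56.0
[ 0.82  0.82 -1.16  2.25  1.83  0.33  0.34] [ 0.517 -0.001  0.201] dep 53.0
[ 0.82  0.8  -1.16  2.26  1.9   0.28  0.35] [0.518 0.012 0.211] dep 51.0
[ 0.82  0.79 -1.16  2.27  1.98  0.23  0.35] [0.516 0.025 0.22 ] dep 49.0
[ 0.81  0.78 -1.16  2.27  2.06  0.19  0.36] [0.512 0.038 0.229] dep 47.0
[ 0.81  0.77 -1.16  2.28  2.14  0.14  0.36] [0.506 0.051 0.237] dep 46.0
```

```bash
cat > pth.py <<'E'
from plan import *
qc=np.array([1.042,.885,-1.12,2.226,-1.,.043,.577])
G=pose(52,46)@np.diag([-1,-1,1.]);T=np.array([.5555,.114,.134])+.005*G[:,2]
qp=np.array([.81,.77,-1.16,2.28,2.14,.14,.36])
W=np.array([.85,.78,-1.12,2.18,.7,.6,.38])
E
python3 - <<'E'
from pth import *
a=dens(qc,W);b=dens(W,qp,.11);print(len(a),len(b));rows(a)
E
```

```text
18 15
[0.032, 0.011, -0.094, 0.7, -1.2, 0.2] | z [0.514 0.    0.262] hd 55.0 dep 39.0
[0.065, 0.018, -0.188, 1.2, -2.5, 0.4] | z [0.507 0.012 0.265] hd 57.0 dep 38.0
[0.1, 0.023, -0.282, 1.5, -3.8, 0.6] | z [0.499 0.022 0.267] hd 60.0 dep 38.0
[0.136, 0.025, -0.376, 1.6, -5.1, 0.7] | z [0.49  0.032 0.268] hd 62.0 dep 39.0
[0.173, 0.023, -0.469, 1.5, -6.4, 0.7] | z [0.48  0.04  0.267] hd 65.0 dep 39.0
[0.211, 0.018, -0.562, 1.2, -7.6, 0.8] | z [0.469 0.046 0.265] hd 68.0 dep 40.0
[0.25, 0.01, -0.655, 0.7, -8.7, 0.7] | z [0.458 0.05  0.261] hd 71.0 dep 41.0
[0.288, -0.002, -0.747, -0.0, -9.6, 0.7] | z [0.448 0.053 0.257] hd 73.0 dep 43.0
[0.327, -0.018, -0.839, -0.9, -10.5, 0.6] | z [0.437 0.054 0.251] hd 76.0 dep 45.0
[0.366, -0.037, -0.93, -1.9, -11.1, 0.5] | z [0.428 0.052 0.244] hd 78.0 dep 47.0
[0.404, -0.06, -1.021, -3.0, -11.5, 0.3] | z [0.419 0.049 0.237] hd 81.0 dep 49.0
[0.441, -0.086, -1.111, -4.1, -11.7, 0.1] | z [0.411 0.043 0.229] hd 83.0 dep 52.0
[0.478, -0.117, -1.201, -5.4, -11.7, -0.1] | z [0.405 0.036 0.221] hd 85.0 dep 55.0
[0.512, -0.152, -1.29, -6.6, -11.4, -0.4] | z [0.401 0.026 0.213] hd 86.0 dep 58.0
[0.545, -0.19, -1.379, -7.8, -10.9, -0.7] | z [0.398 0.015 0.205] hd 87.0 dep 61.0
[0.576, -0.233, -1.467, -9.0, -10.1, -1.0] | z [0.398 0.003 0.198] hd 88.0 dep 65.0
[0.605, -0.279, -1.554, -10.1, -9.1, -1.3] | z [ 0.4   -0.01   0.192] hd 87.0 dep 68.0
[0.63, -0.329, -1.64, -11.0, -7.8, -1.6] | z [ 0.404 -0.025  0.186] hd 85.0 dep 72.0
```

Request:
carry_out(commands=[[[0.03, 0.01, -0.09, 0.7, -1.2, 0.2, 5.5], [0.065, 0.02, -0.19, 1.2, -2.5, 0.4, 5.5], [0.1, 0.02, -0.28, 1.5, -3.8, 0.6, 5.5], [0.14, 0.025, -0.38, 1.6, -5.1, 0.7, 5.5], [0.17, 0.02, -0.47, 1.5, -6.4, 0.7, 5.5], [0.21, 0.02, -0.56, 1.2, -7.6, 0.8, 5.5], [0.25, 0.01, -0.65, 0.7, -8.7, 0.7, 5.5], [0.29, 0, -0.75, 0, -9.6, 0.7, 5.5], [0.33, -0.02, -0.84, -0.9, -10.5, 0.6, 5.5], [0.37, -0.04, -0.93, -1.9, -11.1, 0.5, 5.5]]])

```text
clock: 26.33
tool_pos: [0.427, 0.0534, 0.244]
eef_rot: [0.521, 0.771, 0.337, -0.143]
contact_force: [0.4, -0.0, -1.0]
opening: 0.621
```

```bash
python3 - <<'E'
from pth import *
s=r.get_state();q=np.array(s["q"]);print(s["clock"],q.round(2),np.round(s["tool_pos"],3),(fk(q)[0]-s["tool_pos"]).round(4))
a=dens(q,W);b=dens(W,qp,.11);print(len(a),len(b));rows(a+b)
E
```

```text
26.3333 [ 0.85  0.76 -0.93  2.23 -0.49  0.35  0.93] [0.427 0.053 0.244] [-0.0028 -0.0023 -0.0043]
9 15
[0.046, 0.003, -0.078, 0.4, -1.1, 0.2] | z [0.412 0.052 0.236] hd 82.0 dep 48.0
[0.093, -0.001, -0.156, 0.4, -2.3, 0.3] | z [0.402 0.051 0.232] hd 85.0 dep 50.0
[0.139, -0.013, -0.232, 0.1, -3.4, 0.3] | z [0.393 0.046 0.226] hd 88.0 dep 52.0
[0.185, -0.032, -0.308, -0.5, -4.4, 0.2] | z [0.387 0.039 0.219] hd 91.0 dep 55.0
[0.229, -0.059, -0.382, -1.4, -5.2, 0.0] | z [0.383 0.029 0.212] hd 92.0 dep 58.0
[0.27, -0.094, -0.456, -2.7, -5.8, -0.2] | z [0.383 0.018 0.204] hd 93.0 dep 61.0
[0.308, -0.136, -0.528, -4.1, -6.0, -0.5] | z [0.386 0.005 0.197] hd 93.0 dep 65.0
[0.341, -0.186, -0.6, -5.8, -6.0, -0.9] | z [ 0.393 -0.01   0.191] hd 90.0 dep 68.0
[0.369, -0.243, -0.669, -7.6, -5.5, -1.4] | z [ 0.404 -0.025  0.186] hd 85.0 dep 72.0
[0.356, -0.279, -0.765, -8.6, -4.5, -1.4] | z [ 0.417 -0.029  0.183] hd 74.0 dep 72.0
[0.342, -0.311, -0.863, -9.4, -3.5, -1.3] | z [ 0.43  -0.032  0.182] hd 65.0 dep 72.0
[0.327, -0.339, -0.962, -10.0, -2.3, -1.2] | z [ 0.443 -0.033  0.183] hd 56.0 dep 71
[... 301 characters left out ...]
] | z [ 0.487 -0.022  0.195] hd 41.0 dep 62.0
[0.236, -0.428, -1.469, -9.9, 3.4, -0.6] | z [ 0.496 -0.015  0.2  ] hd 41.0 dep 59.0
[0.216, -0.434, -1.573, -9.4, 4.4, -0.4] | z [ 0.502 -0.008  0.205] hd 41.0 dep 57.0
[0.195, -0.437, -1.677, -8.6, 5.3, -0.2] | z [0.507 0.001 0.211] hd 42.0 dep 55.0
[0.175, -0.435, -1.782, -7.8, 6.0, 0.1] | z [0.51  0.01  0.217] hd 43.0 dep 53.0
[0.154, -0.43, -1.887, -6.8, 6.5, 0.4] | z [0.512 0.02  0.222] hd 45.0 dep 51.0
[0.133, -0.42, -1.992, -5.7, 7.0, 0.6] | z [0.512 0.031 0.228] hd 47.0 dep 49.0
[0.113, -0.406, -2.097, -4.6, 7.2, 1.0] | z [0.509 0.041 0.233] hd 50.0 dep 47.0
[0.093, -0.388, -2.202, -3.5, 7.3, 1.3] | z [0.506 0.052 0.237] hd 52.0 dep 46.0
```

Request:
carry_out(commands=[[[0.05, 0, -0.08, 0.4, -1.1, 0.2, 5.5], [0.09, 0, -0.16, 0.4, -2.3, 0.3, 5.5], [0.14, -0.01, -0.23, 0.1, -3.4, 0.3, 5.5], [0.185, -0.03, -0.31, -0.5, -4.4, 0.2, 5.5], [0.23, -0.06, -0.38, -1.4, -5.2, 0, 5.5], [0.27, -0.09, -0.46, -2.7, -5.8, -0.2, 5.5], [0.31, -0.14, -0.53, -4.1, -6, -0.5, 5.5], [0.34, -0.19, -0.6, -5.8, -6, -0.9, 5.5], [0.37, -0.24, -0.67, -7.6, -5.5, -1.4, 5.5], [0.36, -0.28, -0.765, -8.6, -4.5, -1.4, 5.5]]])

```text
clock: 27.17
tool_pos: [0.4221, -0.0278, 0.1885]
eef_rot: [0.207, 0.967, 0.152, 0.01]
contact_force: [0.3, 0.4, -0.4]
opening: 0.623
```

```bash
python3 - <<'E'
from pth import *
s=r.get_state();q=np.array(s["q"]);print(s["clock"],q.round(2),np.round(s["tool_pos"],3),(fk(q)[0]-s["tool_pos"]).round(4))
a=dens(q,qp,.11);print(len(a));rows(a)
E
```

```text
27.1667 [ 0.56  0.62 -0.58  2.24  0.09  0.3   1.14] [ 0.422 -0.028  0.189] [-0.0146 -0.0007 -0.0069]
14
[0.009, -0.016, -0.098, -0.2, -0.3, 0.3] | z [ 0.409 -0.031  0.178] hd 71.0 dep 73.0
[0.012, -0.037, -0.196, -0.6, -0.4, 0.6] | z [ 0.412 -0.033  0.175] hd 67.0 dep 73.0
[0.011, -0.061, -0.294, -1.1, -0.3, 0.8] | z [ 0.417 -0.033  0.173] hd 62.0 dep 73.0
[0.005, -0.088, -0.392, -1.7, 0.0, 0.9] | z [ 0.424 -0.032  0.172] hd 58.0 dep 72.0
[-0.005, -0.118, -0.49, -2.4, 0.6, 1.0] | z [ 0.432 -0.03   0.172] hd 54.0 dep 70.0
[-0.02, -0.151, -0.587, -3.0, 1.3, 1.1] | z [ 0.441 -0.026  0.174] hd 51.0 dep 68.0
[-0.038, -0.187, -0.683, -3.7, 2.3, 1.0] | z [ 0.451 -0.021  0.177] hd 49.0 dep 66.0
[-0.06, -0.224, -0.779, -4.3, 3.4, 0.9] | z [ 0.46  -0.014  0.182] hd 48.0 dep 64.0
[-0.085, -0.264, -0.875, -4.8, 4.7, 0.6] | z [ 0.47  -0.005  0.187] hd 47.0 dep 61.0
[-0.112, -0.305, -0.97, -5.2, 6.1, 0.3] | z [0.479 0.004 0.195] hd 48.0 dep 58.0
[-0.14, -0.348, -1.065, -5.5, 7.6, -0.2] | z [0.488 0.015 0.204] hd 48.0 dep 55.0
[-0.17, -0.392, -1.159, -5.6, 9.2, -0.7] | z [0.495 0.027 0.214] hd 49.0 dep 52.0
[-0.201, -0.437, -1.252, -5.6, 10.9, -1.4] | z [0.501 0.039 0.225] hd 51.0 dep 49.0
[-0.232, -0.483, -1.346, -5.5, 12.5, -2.2] | z [0.506 0.052 0.237] hd 52.0 dep 46.0
```

Request:
carry_out(commands=[[[0.01, -0.02, -0.1, -0.2, -0.3, 0.3, 5.5], [0.01, -0.04, -0.2, -0.6, -0.4, 0.6, 5.5], [0.01, -0.06, -0.29, -1.1, -0.3, 0.8, 5.5], [0, -0.09, -0.39, -1.7, 0, 0.9, 5.5], [0, -0.12, -0.49, -2.4, 0.6, 1, 5.5], [-0.02, -0.15, -0.59, -3, 1.3, 1.1, 5.5], [-0.04, -0.19, -0.68, -3.7, 2.3, 1, 5.5], [-0.06, -0.22, -0.78, -4.3, 3.4, 0.9, 5.5], [-0.085, -0.26, -0.875, -4.8, 4.7, 0.6, 5.5], [-0.11, -0.3, -0.97, -5.2, 6.1, 0.3, 5.5]]])

```text
clock: 28.0
tool_pos: [0.4835, -0.0052, 0.1952]
eef_rot: [-0.183, 0.954, 0.146, 0.188]
contact_force: [-0.3, -0.6, -0.1]
opening: 0.628
```

```bash
cat >> kin2.py <<'E'
data+=[([.85,.76,-.93,2.23,-.49,.35,.93],[.427,.0534,.244],[.521,.771,.337,-.143]),([.56,.62,-.58,2.24,.09,.3,1.14],[.4221,-.0278,.1885],[.207,.967,.152,.01])]
_M=[];_t=[]
for _q,_p,_e in data:
    _A,_B0,_B,_C,_D=frames(_q);_M.append(np.c_[[0,0,1],_A[:,0],_A[:,1],_B,_C,_D[:,2]]);_t+=list(_p)
_M=np.vstack(_M);_t=np.array(_t);_l=.03;_x0=np.array([.3,0,0,0,0,.45,0,0,.43,.25])
X=np.linalg.lstsq(np.vstack([_M,_l*np.eye(10)]),np.r_[_t,_l*_x0],rcond=None)[0]
E
python3 - <<'E'
from pth import *
import kin2
print(kin2.X.round(3),((kin2._M@kin2.X-kin2._t)*1000).round(1))
s=r.get_state();q=np.array(s["q"]);print(s["clock"],q.round(3),np.round(s["tool_pos"],4),np.round(s["eef_rot"],4),(fk(q)[0]-s["tool_pos"]).round(4))
qg,e1,e2=ik(T,G,q,.01);qp2,f1,f2=ik(T-.12*G[:,2]+[0,0,.02],G,q,.01);print("g",qg.round(2),e1,e2,"p",qp2.round(2),f1,f2)
from h import goto
goto(G,T-.12*G[:,2]+[0,0,.02])
E
```

```text
[ 0.344 -0.004 -0.02   0.003 -0.024  0.566  0.002 -0.002  0.346  0.313] [-0.8  0.5 -0.2  0.  -0.1 -0.2  0.5  0.2  0.6 -0.2  0.6  0.9  0.7 -0.4
 -1.  -1.4 -1.4 -0.1]
28.0 [ 0.626  0.675 -0.715  2.277  1.036  0.044  1.016] [ 0.4835 -0.0052  0.1952] [-0.1833  0.9538  0.1461  0.1877] [-0.0002  0.0006  0.0009]
g [ 0.72  1.3  -1.34  2.26  2.17  0.66  0.57] 8.32159694327017e-06 0.00012192413027716435 p [ 0.94  0.99 -1.36  2.31  1.87  0.37  0.74] 1.0649817220451172e-05 0.00014703573783304773
28.0 pos [ 0.4835 -0.0052  0.1952] q [ 0.63  0.68 -0.71  2.28  1.04  0.04  1.02] F [-0.3 -0.6 -0.1] op 0.628
 heading 48.8 dep 62.5 jaw tilt 0.2098
 turn [-0.1   -0.275 -0.514] shift cm [-5.34  4.95 -1.04]
```

Request:
carry_out(commands=[[[-0.015, -0.04, -0.08, -0.8, 0.7, -0.2, 5.5], [-0.03, -0.08, -0.16, -1.6, 1.5, -0.3, 5.5], [-0.05, -0.13, -0.24, -2.5, 2.3, -0.5, 5.5], [-0.06, -0.17, -0.32, -3.3, 3.1, -0.6, 5.5], [-0.08, -0.21, -0.4, -4.1, 3.8, -0.8, 5.5], [-0.09, -0.25, -0.47, -4.8, 4.5, -0.9, 5.5], [-0.1, -0.275, -0.514, -5.3, 4.9, -1, 5.5], [-0.1, -0.275, -0.514, -5.3, 4.9, -1, 5.5]]])

```text
clock: 28.67
tool_pos: [0.5065, 0.0503, 0.2358]
eef_rot: [-0.405, 0.833, 0.165, 0.338]
contact_force: [-0.5, 0.1, -0.8]
opening: 0.629
```

```bash
python3 - <<'E'
from pth import *
from h import *
goto(G,T-.12*G[:,2]+[0,0,.02]); goto(G,T)
a=cam('scene');crop(a,240,60,160,160,4,'pics/s10.png')
b=cam('top');crop(b,190,130,200,130,4,'pics/t10.png')
E
```

```text
28.6667 pos [0.5065 0.0503 0.2358] q [ 0.9   0.91 -1.23  2.31  2.08  0.25  0.53] F [-0.5  0.1 -0.8] op 0.629
 heading 52.0 dep 45.8 jaw tilt 0.0013
 turn [ 0.     0.003 -0.002] shift cm [-0.1   0.06 -0.04]
28.6667 pos [0.5065 0.0503 0.2358] q [ 0.9   0.91 -1.23  2.31  2.08  0.25  0.53] F [-0.5  0.1 -0.8] op 0.629
 heading 52.0 dep 45.8 jaw tilt 0.0013
 turn [ 0.     0.003 -0.002] shift cm [ 1.33  0.06 13.4 ]
```

View pics/s10.png

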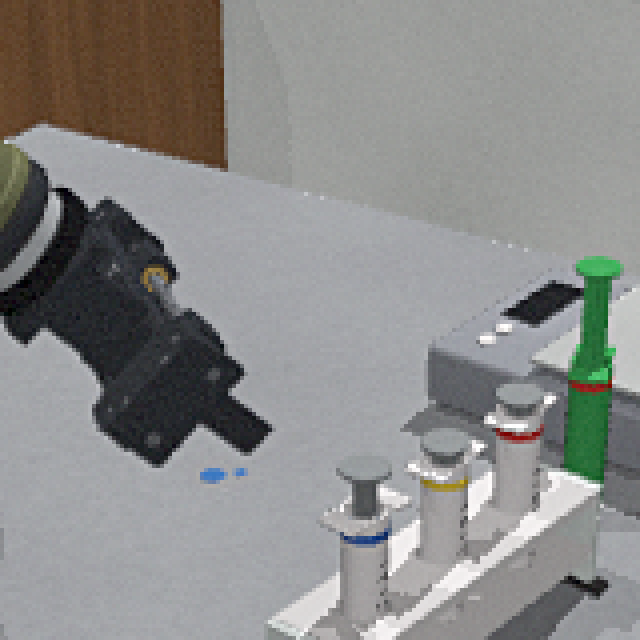

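View pics/t10.png

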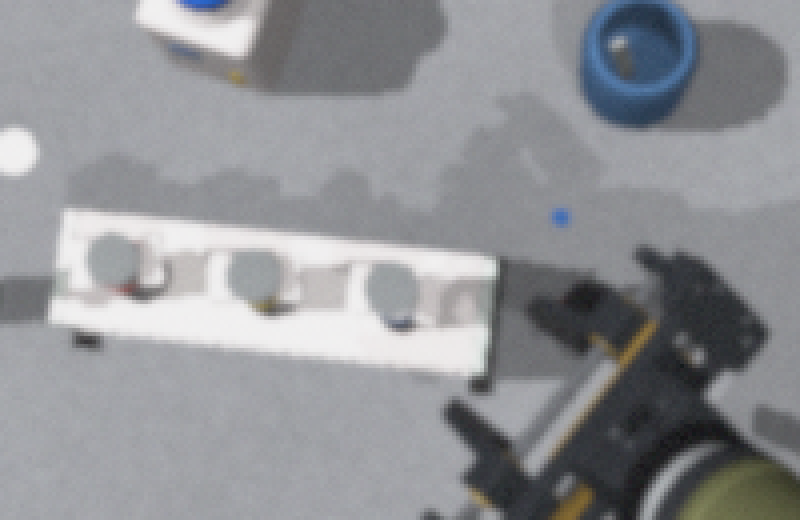

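Pose reached exactly, and both fingers point at blue with the barrel between them. I'll move in.

Request:
carry_out(commands=[[[0, 0, 0, 0.4, 0, 0.8, 5.5], [0, 0, 0, 0.9, 0, 2.4, 5.5], [0, 0, 0, 1.3, 0, 4.2, 5.5], [0, 0, 0, 1.3, 0, 6, 5.5], [0, 0, 0, 1.3, 0, 7.8, 5.5], [0, 0, 0, 1.3, 0, 9.4, 5.5], [0, 0, 0, 1.3, 0, 10.7, 5.5], [0, 0, 0, 1.3, 0, 11.8, 5.5], [0, 0, 0, 1.3, 0, 12.5, 5.5], [0, 0, 0, 1.3, 0, 12.9, 5.5]]])

```text
clock: 29.6
tool_pos: [0.5571, 0.1152, 0.1349]
eef_rot: [-0.406, 0.833, 0.164, 0.337]
contact_force: [0.5, 0.1, -0.7]
opening: 0.626
```

Request:
carry_out(commands=[[[0, 0, 0, 0, 0, 0.2, 5.5], [0, 0, 0, 0, 0, 0.4, 5.5]]])

```text
clock: 29.77
tool_pos: [0.5587, 0.1168, 0.1328]
eef_rot: [-0.406, 0.833, 0.163, 0.338]
contact_force: [0.5, 0.4, 0.4]
opening: 0.624
```

```bash
python3 - <<'E'
from pth import *
from h import *
goto(G,T)
a=cam('scene');crop(a,260,100,120,100,6,'pics/s11.png')
b=cam('top');crop(b,210,150,130,90,6,'pics/t11.png')
E
```

```text
29.7667 pos [0.5587 0.1168 0.1328] q [ 0.7   1.23 -1.26  2.26  2.26  0.58  0.45] F [0.5 0.4 0.4] op 0.624
 heading 51.8 dep 45.9 jaw tilt -0.0021
 turn [-0.002  0.001  0.001] shift cm [0.21 0.08 0.12]
```

View pics/s11.png

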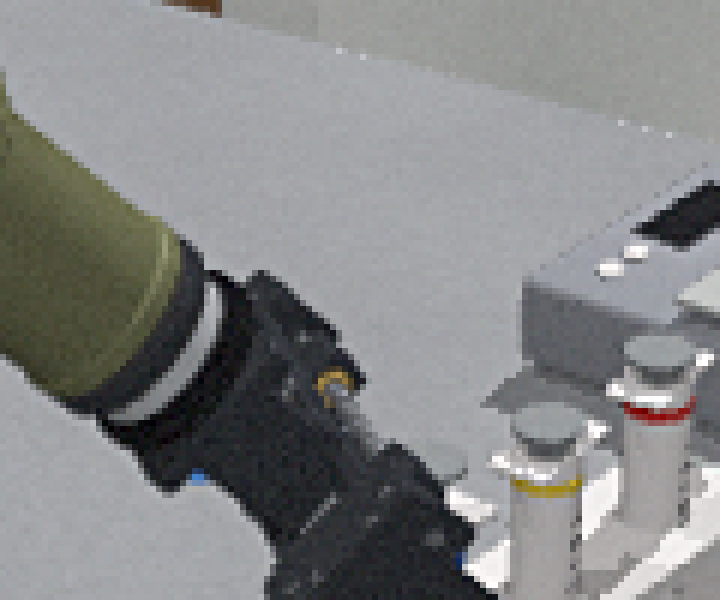

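View pics/t11.png

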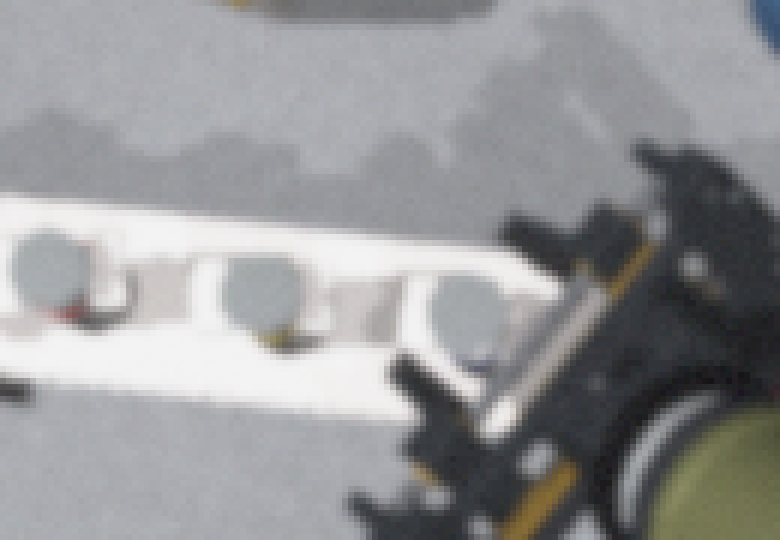

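The barrel and plate sit centred between the fingers, clear of the gripper body. Closing now.

Request:
carry_out(commands=[[[0, 0, 0, 0.1, 0.05, 0.1, 4], [0, 0, 0, 0.1, 0.05, 0.1, 3], [0, 0, 0, 0.1, 0.05, 0.1, 2], [0, 0, 0, 0.1, 0.05, 0.1, 2], [0, 0, 0, 0.1, 0.05, 0.1, 2], [0, 0, 0, 0.1, 0.05, 0.1, 2], [0, 0, 0, 0.1, 0.05, 0.1, 2]]], force=24)

```text
clock: 30.45
tool_pos: [0.5582, 0.1173, 0.1314]
eef_rot: [-0.406, 0.833, 0.164, 0.338]
contact_force: [-0.4, 0.4, 0.4]
opening: 0.41
```

```bash
python3 - <<'E'
from pth import *
from h import *
goto(G,[0,0,0])
s=r.get_state();M=R.from_quat(s["eef_rot"]).as_matrix();print("opening mm",s["opening"]*88.1,"up 9cm in tool",(M.T@[0,0,9]).round(2))
E
```

```text
30.45 pos [0.5582 0.1173 0.1314] q [ 0.7   1.24 -1.26  2.26  2.26  0.59  0.45] F [-0.4  0.4  0.4] op 0.41
 heading 51.9 dep 45.9 jaw tilt -0.0015
 turn [-0.001  0.002  0.001] shift cm [ 40.44  36.76 -20.97]
opening mm 36.12081808268681 up 9cm in tool [-6.26 -0.01 -6.46]
```

Request:
carry_out(commands=[[[0, 0, 0, 0, 0, 0, 2], [0, 0, 0, 0, 0, 0, 2], [0, 0, 0, 0, 0, 0, 2], [0, 0, 0, 0, 0, 0, 2]]])

```text
clock: 30.78
tool_pos: [0.5583, 0.1173, 0.1313]
eef_rot: [-0.406, 0.833, 0.164, 0.338]
contact_force: [-1.1, -0.6, 2.0]
opening: 0.405
```

```bash
python3 - <<'E'
from h import *
b=cam('top');crop(b,255,165,60,50,13,'pics/t12.png')
a=cam('scene');crop(a,300,150,60,50,12,'pics/s12.png')
s=r.get_state();print(s["opening"],np.round(s["moment"],2))
E
```

```text
0.4101324629380133 [-0.2   0.52  0.09]
```

View pics/t12.png

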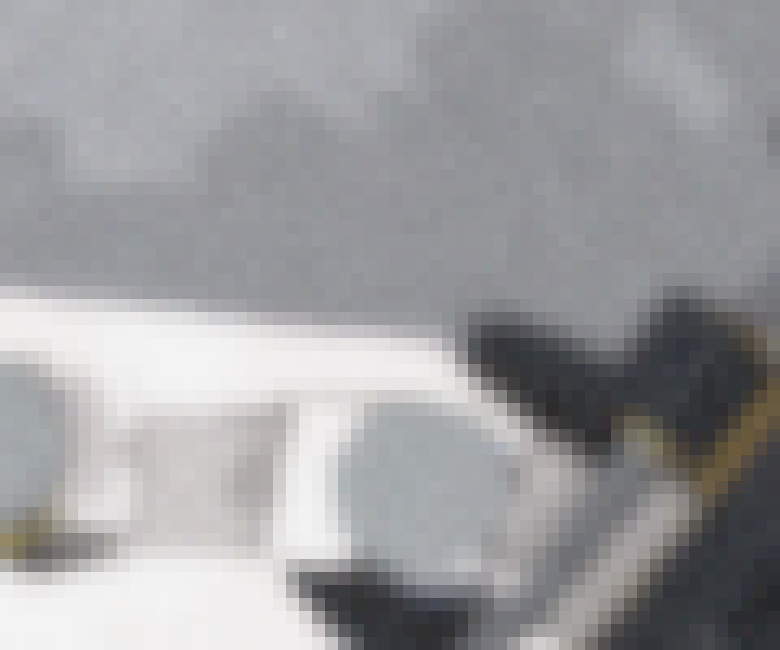

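View pics/s12.png

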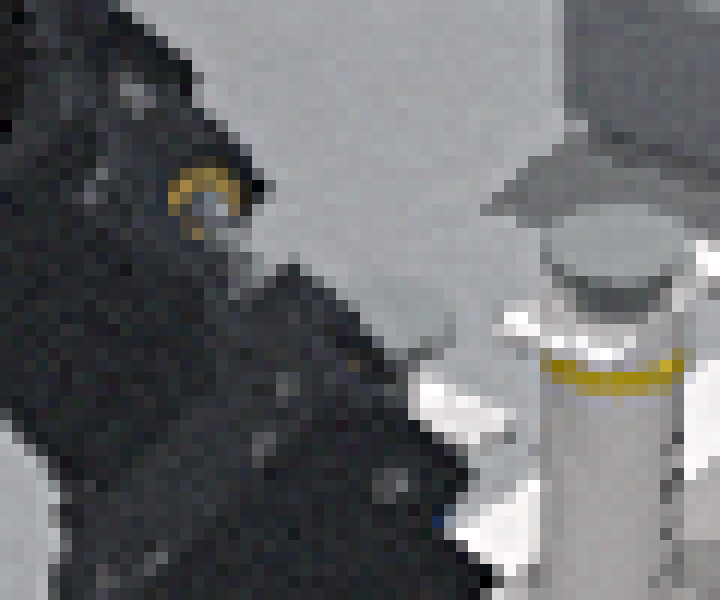

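```bash
python3 - <<'E'
from h import *
a0=cv2.imread("pics/s6.png");b0=cv2.imread("pics/t6.png");a=cam("scene");b=cam("top")
c=np.array([.5555,.114,.150])
for yaw,col,w in((84,(0,0,255),.013),(70,(0,255,0),.013)):
    t=np.radians(yaw);Y=np.array([np.cos(t),np.sin(t),0]);Xx=np.array([np.sin(t),-np.cos(t),0])
    for dx in(0,.0804):
        cc=c+dx*np.array([.1045,.9945,0])
        for d,im,x0,y0,s in((a,a0,300,120,8),(b,b0,190,165,5)):
            P=np.array([(proj(d,cc+i*.026*Y+j*w*Xx)-[x0,y0]+.5)*s for i,j in((1,1),(1,-1),(-1,-1),(-1,1))])
            cv2.polylines(im,[P.astype(int)],True,col,1)
cv2.imwrite("pics/s13.png",a0[300:600,100:550]);cv2.imwrite("pics/t13.png",cv2.resize(b0[80:300,200:650],None,fx=1.7,fy=1.7))
E
```

```text
(no output)
```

View pics/s13.png

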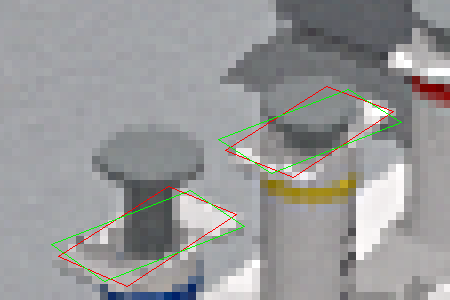

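View pics/t13.png

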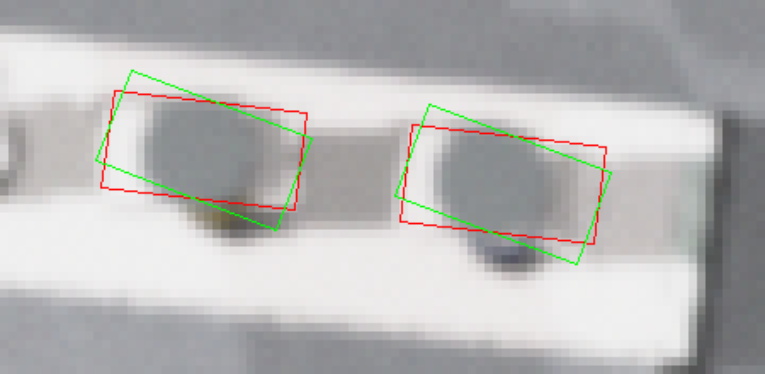

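The overlay shows the wings are aligned with the rack (84°) and about 26 mm wide, so the fingers are caught on a wing at 36 mm. I'll release and check whether an aligned approach is reachable, or else a grip below the wings.

```bash
python3 - <<'E'
from pth import *
q0=np.array(r.get_state()["q"])
for hd in(84,75,65,57,52):
  for dep in(25,30,38,46):
    for fl in (1,0):
      g=pose(hd,dep)
      if fl:g=g@np.diag([-1,-1,1.])
      z=.134 if dep>35 else .118
      t=np.array([.5555,.114,z])+.005*g[:,2]
      best=None
      for k,st in enumerate((q0,np.array([.6,1.2,-.9,2.2,3,.4,-.3]),np.array([.8,1.2,-1.2,2.2,-.5,.2,.5]))):
        a,e,f=ik(t,g,st,.01);p,e2,f2=ik(t-.1*g[:,2],g,a,.01);l,e3,f3=ik(t+[0,0,.09],g,a,.01)
        if max(e,e2,e3)<.006 and max(f,f2,f3)<.04:
            m=min(np.minimum(x-Lo,Hi-x).min() for x in(a,p,l))
            if best is None or m>best[0]:best=(m,a)
      if best:print(hd,dep,fl,round(best[0],3),best[1].round(2))
E
```

```text
84 25 0 0.388 [ 0.76  1.35 -0.99  1.87 -0.38  0.43  0.54]
84 30 1 0.01 [ 0.87  1.59 -1.46  1.88  0.89  0.6   2.45]
84 30 0 0.354 [ 0.72  1.28 -0.95  1.89 -0.38  0.39  0.5 ]
84 38 1 0.01 [ 0.81  1.4  -1.35  1.91  0.84  0.54  2.4 ]
84 38 0 0.33 [ 0.64  1.14 -0.87  1.91 -0.39  0.37  0.42]
84 46 1 0.036 [ 0.74  1.28 -1.27  1.92  0.86  0.53  2.3 ]
84 46 0 0.309 [ 0.54  1.03 -0.77  1.92 -0.39  0.35  0.35]
75 25 1 0.01 [ 0.91  1.56 -1.34  2.    0.97  0.3   2.33]
75 25 0 0.136 [ 0.82  1.39 -1.07  2.   -0.44  0.18  0.56]
75 30 1 0.01 [ 0.86  1.46 -1.28  2.01  0.99  0.26  2.25]
75 30 0 0.11 [ 0.78  1.31 -1.03  2.01 -0.46  0.15  0.52]
75 38 1 0.045 [ 0.79  1.3  -1.2   2.02  0.98  0.25  2.13]
75 38 0 0.106 [ 0.69  1.16 -0.94  2.02 -0.51  0.15  0.45]
75 46 1 0.112 [ 0.7   1.17 -1.12  2.02  0.98  0.26  2.05]
75 46 0 0.114 [ 0.57  1.03 -0.82  2.02 -0.53  0.15  0.37]
65 25 1 0.01 [ 0.88  1.5  -1.23  2.14  2.52  0.16  0.71]
65 25 0 0.01 [ 0.93  1.64 -1.42  2.14  1.93  0.35 -1.81]
65 30 1 0.01 [ 0.84  1.42 -1.19  2.15  2.47  0.19  0.68]
65 30 0 0.01 [ 0.9   1.57 -1.41  2.15  1.92  0.4  -1.87]
65 38 1 
[... 443 characters left out ...]
 -2.29]
57 38 1 0.178 [ 0.78  1.34 -1.28  2.24  2.38  0.47  0.54]
57 38 0 0.01 [ 0.83  1.47 -1.46  2.24  2.12  0.63 -2.31]
57 46 1 0.118 [ 0.69  1.19 -1.18  2.21  2.23  0.43  0.55]
57 46 0 0.01 [ 0.76  1.38 -1.46  2.21  1.95  0.7  -2.25]
52 25 1 0.152 [ 0.78  1.42 -1.07  2.32  3.29  0.58 -0.2 ]
52 25 0 0.144 [ 0.6   1.25 -0.69  2.32  3.79  0.78  2.36]
52 30 1 0.151 [ 0.73  1.34 -1.03  2.32  3.21  0.57 -0.22]
52 30 0 0.144 [ 0.55  1.18 -0.67  2.33  3.72  0.73  2.33]
52 38 1 0.18 [ 0.65  1.17 -0.98  2.3   3.07  0.5  -0.28]
52 38 0 0.174 [ 0.47  1.03 -0.64  2.31  3.63  0.6   2.25]
52 46 1 0.211 [ 0.7   1.24 -1.26  2.26  2.26  0.59  0.45]
52 46 0 0.188 [ 0.38  0.94 -0.58  2.27  3.57  0.46  2.17]
```

Aligned would mean switching branch again. Gripping below the wings (dip 30°, height 118 mm) keeps this branch and clears wings and plunger. Opening and backing off.

Request:
carry_out(commands=[[[0, 0, 0, 0, 0, 0, 6.2], [0, 0, 0, 0, 0, 0, 6.2], [0, 0, 0, 0, 0, 0, 6.2], [0, 0, 0, 0, 0, 0, 6.2], [0, 0, 0, 0, 0, -1, 6.2], [0, 0, 0, 0, 0, -3, 6.2], [0, 0, 0, 0, 0, -5.5, 6.2], [0, 0, 0, 0, 0, -7.5, 6.2], [0, 0, 0, 0, 0, -8.5, 6.2], [0, 0, 0, 0, 0, -8.5, 6.2]]])

```text
clock: 31.82
tool_pos: [0.5212, 0.0691, 0.1938]
eef_rot: [-0.406, 0.833, 0.162, 0.338]
contact_force: [-0.5, 1.0, 0.0]
opening: 0.703
```

```bash
cat >> pth.py <<'E'
G2=pose(52,30)@np.diag([-1,-1,1.]);T2=np.array([.5555,.114,.118])+.005*G2[:,2]
E
python3 - <<'E'
from pth import *
from h import *
goto(G2,T2-.09*G2[:,2])
a=cam('scene');crop(a,300,120,100,75,8,'pics/s14.png')
b=cam('top');crop(b,190,165,130,60,6,'pics/t14.png')
E
```

```text
31.8167 pos [0.5212 0.0691 0.1938] q [ 0.84  1.05 -1.27  2.32  2.16  0.42  0.49] F [-0.5  1.   0. ] op 0.703
 heading 51.6 dep 46.0 jaw tilt -0.0045
 turn [-0.004 -0.279  0.002] shift cm [3.54 0.07 1.2 ]
```

View pics/s14.png

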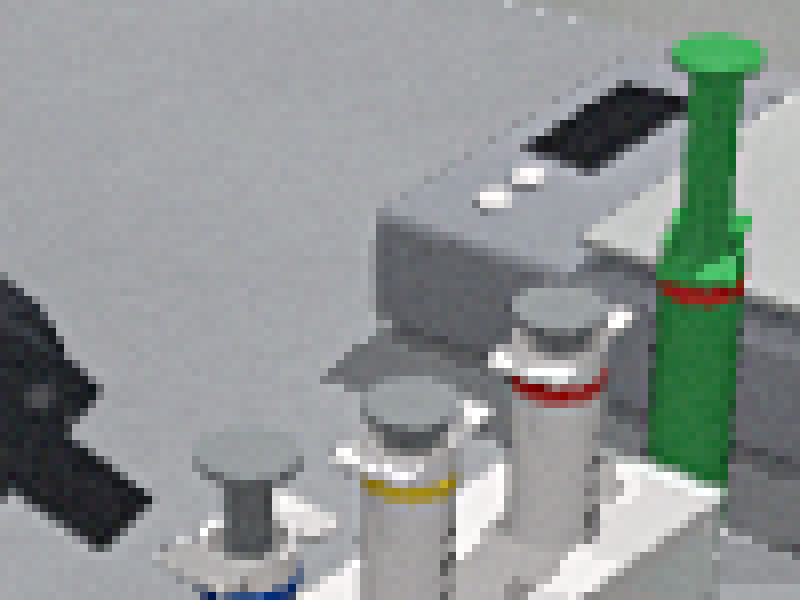

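View pics/t14.png

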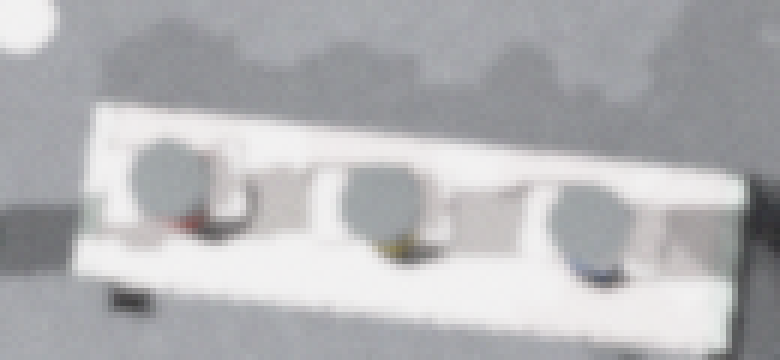

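Blue is undisturbed and its plate is at the same height. Re-approaching at 30° dip.

Request:
carry_out(commands=[[[0, -0.1, 0, 1.2, 0, 0.4, 6], [0, -0.2, 0, 2.4, 0, 0.8, 6], [0, -0.28, 0, 3.5, 0.1, 1.2, 6], [0, -0.28, 0, 3.5, 0.1, 1.2, 6], [0, -0.28, 0, 3.1, 0.1, 2.7, 6], [0, -0.28, 0, 2.6, 0.1, 4.5, 6], [0, -0.28, 0, 2.1, 0.1, 6.3, 6], [0, -0.28, 0, 1.6, 0.1, 8, 6], [0, -0.28, 0, 1.2, 0.1, 9.3, 6], [0, -0.28, 0, 1.05, 0.1, 9.8, 6]]])

```text
clock: 32.75
tool_pos: [0.56, 0.1208, 0.115]
eef_rot: [-0.381, 0.778, 0.218, 0.45]
contact_force: [-0.6, -0.0, -0.4]
opening: 0.68
```

Request:
carry_out(commands=[[[0, 0, 0, 0, 0, 0, 5], [0, 0, 0, 0, 0, 0, 4]]])

```text
clock: 32.92
tool_pos: [0.5584, 0.1192, 0.1153]
eef_rot: [-0.38, 0.778, 0.218, 0.451]
contact_force: [-0.3, 0.9, 0.7]
opening: 0.556
```

```bash
python3 - <<'E'
from pth import *
from h import *
goto(G2,T2)
b=cam('top');crop(b,210,150,130,90,6,'pics/t15.png')
E
```

```text
32.9167 pos [0.5584 0.1192 0.1153] q [ 0.85  1.57 -1.38  2.31  2.58  0.65  0.5 ] F [-0.3  0.9  0.7] op 0.556
 heading 51.9 dep 29.9 jaw tilt -0.0028
 turn [-0.001  0.002  0.003] shift cm [ 0.06 -0.09 -0.15]
```

View pics/t15.png

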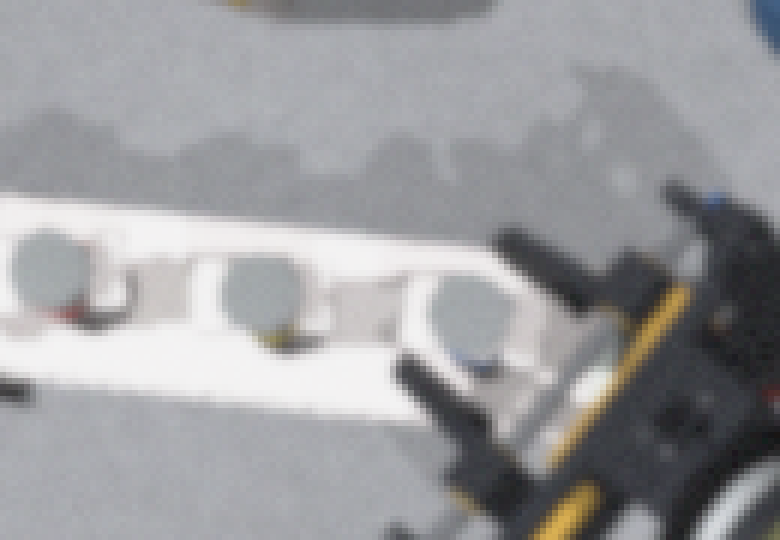

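Clear. Closing.

Request:
carry_out(commands=[[[0, 0, 0, 0, 0, 0, 3], [0, 0, 0, 0, 0, 0, 2], [0, 0, 0, 0, 0, 0, 2], [0, 0, 0, 0, 0, 0, 2], [0, 0, 0, 0, 0, 0, 2], [0, 0, 0, 0, 0, 0, 2], [0, 0, 0, 0, 0, 0, 2], [0, 0, 0, 0, 0, 0, 2]]], force=25)

```text
clock: 33.63
tool_pos: [0.5583, 0.1192, 0.1151]
eef_rot: [-0.38, 0.778, 0.219, 0.451]
contact_force: [-2.2, -0.7, 4.0]
opening: 0.333
```

```bash
python3 - <<'E'
from pth import *
from h import *
goto(G2,T2)
s=r.get_state();M=R.from_quat(s["eef_rot"]).as_matrix();print(s["opening"]*88.1,(M.T@[0,0,1.]).round(3))
E
```

```text
33.6333 pos [0.5583 0.1192 0.1151] q [ 0.85  1.57 -1.38  2.31  2.58  0.65  0.5 ] F [-2.2 -0.7  4. ] op 0.333
 heading 51.9 dep 29.8 jaw tilt -0.0017
 turn [-0.001  0.003  0.001] shift cm [ 0.04 -0.1  -0.15]
29.371930297910446 [-0.868 -0.002 -0.497]
```

The grip closed on the barrel (29.4 mm). Lifting straight up.

Request:
carry_out(commands=[[[0, 0, 0, -0.35, 0, -0.2, 2], [0, 0, 0, -0.87, 0, -0.5, 2], [0, 0, 0, -1.74, 0, -1, 2], [0, 0, 0, -2.8, 0, -1.6, 2], [0, 0, 0, -3.9, 0, -2.2, 2], [0, 0, 0, -5, 0, -2.9, 2], [0, 0, 0, -6.1, 0, -3.5, 2], [0, 0, 0, -7, 0, -4, 2], [0, 0, 0, -7.7, 0, -4.4, 2], [0, 0, 0, -8, 0, -4.6, 2]]])

```text
clock: 34.47
tool_pos: [0.5589, 0.119, 0.2087]
eef_rot: [-0.38, 0.777, 0.218, 0.451]
contact_force: [0.3, 0.1, -1.0]
opening: 0.335
```

```bash
python3 - <<'E'
from pth import *
from h import *
goto(G2,T2+[0,0,.09])
s=r.get_state();q=np.array(s["q"])
a=cam('scene');crop(a,240,60,160,150,4,'pics/s16.png')
for hd in(-20,-10,0,10,20):
  for dep in(30,40):
    g=pose(hd,dep)@np.diag([-1,-1,1.]);A=np.array([.528,-.212,.102]);t=A+.005*g[:,2]
    k,b,c=ik(t,g,q,.02);k2,b2,c2=ik(t+[0,0,.1],g,k,.02);print(hd,dep,k.round(2),round(b,4),round(c,3),k2.round(2),round(b2,4),"margin",min(np.minimum(x-Lo,Hi-x).min() for x in(k,k2)).round(3))
E
```

```text
34.4667 pos [0.5589 0.119  0.2087] q [ 0.85  1.33 -1.44  2.33  2.49  0.57  0.36] F [ 0.3  0.1 -1. ] op 0.335
 heading 51.8 dep 29.8 jaw tilt -0.0045
 turn [-0.003  0.003  0.003] shift cm [ 0.36 -0.04  0.01]
-20 30 [ 0.99  1.69 -1.46  2.55  2.73  1.88 -0.15] 0.0136 0.034 [ 0.97  1.29 -1.46  2.55  2.41  1.66 -0.43] 0.0142 margin 0.01
-20 40 [ 0.95  1.49 -1.36  2.53  2.5   1.72 -0.38] 0.0 0.0 [ 0.98  1.21 -1.46  2.53  2.27  1.55 -0.45] 0.0 margin 0.01
-10 30 [ 1.14  1.71 -1.46  2.55  2.78  1.6   0.04] 0.0044 0.016 [ 1.13  1.33 -1.46  2.55  2.56  1.41 -0.23] 0.0082 margin 0.01
-10 40 [ 1.08  1.49 -1.36  2.51  2.57  1.48 -0.17] 0.0 0.0 [ 1.1   1.21 -1.46  2.5   2.35  1.31 -0.25] 0.0 margin 0.01
0 30 [ 1.26  1.66 -1.39  2.5   2.8   1.27  0.13] 0.0 0.0 [ 1.24  1.36 -1.46  2.53  2.63  1.2  -0.06] 0.0 margin 0.01
0 40 [ 1.2   1.47 -1.35  2.45  2.58  1.19  0.03] 0.0 0.0 [ 1.23  1.22 -1.46  2.44  2.37  1.06 -0.02] 0.0 margin 0.01
10 30 [ 1.37  1.61 -1.36  2.4   2.74  0.92  0.29] 0.0 0.0 [ 1.37  1.37 -1.46  2.43  2.59  0.85  0.16] 0.0 margin 0.01
10 40 [ 1.28  1.43 -1.31  2.37  2.55  0.88  0.22] 0.0 0.0 [ 1.31  1.19 -1.4   2.36  2.36  0.75  0.19] 0.0 margin 0.069
20 30 [ 1.42  1.54 -1.3   2.28  2.67  0.57  0.44] 0.0 0.0 [ 1.43  1.32 -1.39  2.31  2.52  0.5   0.35] 0.0 margin 0.082
20 40 [ 1.33  1.37 -1.23  2.27  2.51  0.57  0.39] 0.0 0.0 [ 1.34  1.12 -1.27  2.26  2.35  0.42  0.35] 0.0 margin 0.2
```

View pics/s16.png

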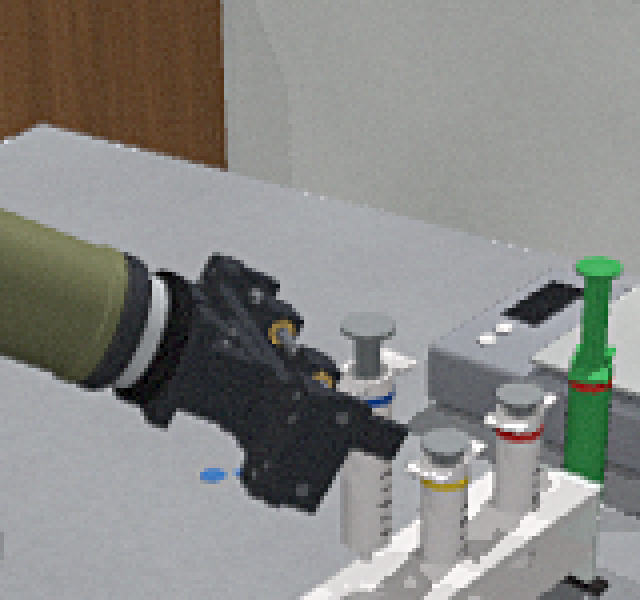

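Blue hangs cleanly in the fingers with its nozzle about 0.11 m up. I'll carry it to the tub.

```bash
cat >> pth.py <<'E'
G3=pose(20,40)@np.diag([-1,-1,1.]);T3=np.array([.5647,-.1985,.0986])
def cart(Ga,Ta,n,f0=0):
    s=r.get_state();p=np.array(s["tool_pos"]);M=R.from_quat(s["eef_rot"]).as_matrix()
    from scipy.spatial.transform import Slerp
    sl=Slerp([0,1],R.from_matrix([M,Ga]));q=np.array(s["q"])
    for k in range(1,n+1):
        f=k/n;g=sl(f).as_matrix();t=p+f*(Ta-p);q,e,e2=ik(t,g,q,.003)
        print(np.r_[R.from_matrix(M.T@g).as_rotvec().round(3),(M.T@(t-p)*100).round(1)].tolist(),q.round(2),round(e,4),round(e2,3))
E
python3 - <<'E'
from pth import *
cart(G3,T3+[0,0,.1],14)
E
```

```text
[0.033, 0.012, 0.023, 0.9, -1.4, -1.5] [ 0.88  1.32 -1.43  2.34  2.48  0.57  0.35] 0.0 0.0
[0.065, 0.025, 0.046, 1.9, -2.9, -3.0] [ 0.92  1.31 -1.43  2.34  2.47  0.57  0.34] 0.0 0.0
[0.098, 0.037, 0.069, 2.8, -4.3, -4.5] [ 0.96  1.3  -1.42  2.34  2.46  0.57  0.34] 0.0 0.0
[0.13, 0.05, 0.092, 3.8, -5.7, -6.0] [ 1.    1.28 -1.41  2.34  2.45  0.56  0.34] 0.0 0.0
[0.163, 0.062, 0.115, 4.7, -7.2, -7.4] [ 1.03  1.27 -1.41  2.34  2.44  0.55  0.34] 0.0 0.0
[0.195, 0.075, 0.138, 5.7, -8.6, -8.9] [ 1.06  1.25 -1.4   2.33  2.42  0.54  0.34] 0.0 0.0
[0.228, 0.087, 0.162, 6.6, -10.0, -10.4] [ 1.1   1.24 -1.38  2.32  2.41  0.53  0.34] 0.0 0.0
[0.26, 0.099, 0.185, 7.5, -11.4, -11.9] [ 1.13  1.23 -1.37  2.31  2.4   0.52  0.34] 0.0 0.0
[0.293, 0.112, 0.208, 8.5, -12.9, -13.4] [ 1.16  1.21 -1.36  2.3   2.38  0.51  0.34] 0.0 0.0
[0.325, 0.124, 0.231, 9.4, -14.3, -14.9] [ 1.19  1.2  -1.34  2.29  2.37  0.5   0.34] 0.0 0.0
[0.358, 0.137, 0.254, 10.4, -15.7, -16.4] [ 1.21  1.18 -1.33  2.27  2.36  0.48  0.35] 0.0 0.0
[0.39, 0.149, 0.277, 11.3, -17.2, -17.9] [ 1.23  1.16 -1.31  2.25  2.34  0.47  0.35] 0.0 0.0
[0.423, 0.162, 0.3, 12.3, -18.6, -19.3] [ 1.25  1.15 -1.29  2.23  2.33  0.46  0.35] 0.0 0.0
[0.455, 0.174, 0.323, 13.2, -20.0, -20.8] [ 1.27  1.13 -1.27  2.21  2.31  0.44  0.36] 0.0 0.0
```

Request:
carry_out(commands=[[[0.015, 0.005, 0.01, 0.4, -0.6, -0.6, 2], [0.05, 0.02, 0.03, 1.2, -1.9, -2, 2], [0.08, 0.03, 0.06, 2.3, -3.5, -3.7, 2], [0.12, 0.045, 0.08, 3.4, -5.2, -5.4, 2], [0.155, 0.06, 0.11, 4.5, -6.8, -7.1, 2], [0.19, 0.075, 0.135, 5.5, -8.4, -8.7, 2], [0.23, 0.09, 0.16, 6.6, -10, -10.4, 2], [0.26, 0.1, 0.185, 7.5, -11.4, -11.9, 2], [0.29, 0.11, 0.21, 8.5, -12.9, -13.4, 2], [0.325, 0.125, 0.23, 9.4, -14.3, -14.9, 2]]])

```text
clock: 35.35
tool_pos: [0.5618, -0.1102, 0.1984]
eef_rot: [-0.221, 0.869, 0.116, 0.428]
contact_force: [1.0, -0.5, -0.6]
opening: 0.335
```

```bash
python3 - <<'E'
from pth import *
from h import goto
goto(G3,T3+[0,0,.1])
E
```

```text
35.35 pos [ 0.5618 -0.1102  0.1984] q [ 1.19  1.2  -1.34  2.29  2.37  0.5   0.34] F [ 1.  -0.5 -0.6] op 0.335
 heading 29.4 dep 37.4 jaw tilt 0.012
 turn [0.129 0.045 0.088] shift cm [ 2.34 -7.87 -3.26]
```

Request:
carry_out(commands=[[[0.05, 0.02, 0.03, 0.9, -2.9, -1.2, 2], [0.09, 0.03, 0.06, 1.6, -5.2, -2.2, 2], [0.12, 0.04, 0.08, 2.1, -7, -2.9, 2], [0.13, 0.045, 0.09, 2.3, -7.9, -3.3, 2], [0.13, 0.045, 0.09, 2.3, -7.9, -3.3, 2], [0.13, 0.045, 0.09, 2.3, -7.9, -3.3, 2]]])

```text
clock: 35.85
tool_pos: [0.5657, -0.1958, 0.2006]
eef_rot: [-0.159, 0.892, 0.074, 0.417]
contact_force: [-1.0, -0.0, -1.1]
opening: 0.338
```

```bash
python3 - <<'E'
from pth import *
from h import *
goto(G3,T3+[0,0,.1]);goto(G3,T3)
a=cam('scene');crop(a,160,150,200,190,4,'pics/s17.png')
b=cam('top');crop(b,340,150,150,120,5,'pics/t17.png')
E
```

```text
35.85 pos [ 0.5657 -0.1958  0.2006] q [ 1.27  1.13 -1.28  2.21  2.31  0.45  0.35] F [-1.  -0.  -1.1] op 0.338
 heading 20.2 dep 39.9 jaw tilt 0.0004
 turn [0.003 0.002 0.002] shift cm [ 0.28 -0.22 -0.02]
35.85 pos [ 0.5657 -0.1958  0.2006] q [ 1.27  1.13 -1.28  2.21  2.31  0.45  0.35] F [-1.  -0.  -1.1] op 0.338
 heading 20.2 dep 39.9 jaw tilt 0.0004
 turn [0.003 0.002 0.002] shift cm [ 7.95 -0.23  6.39]
```

View pics/s17.png

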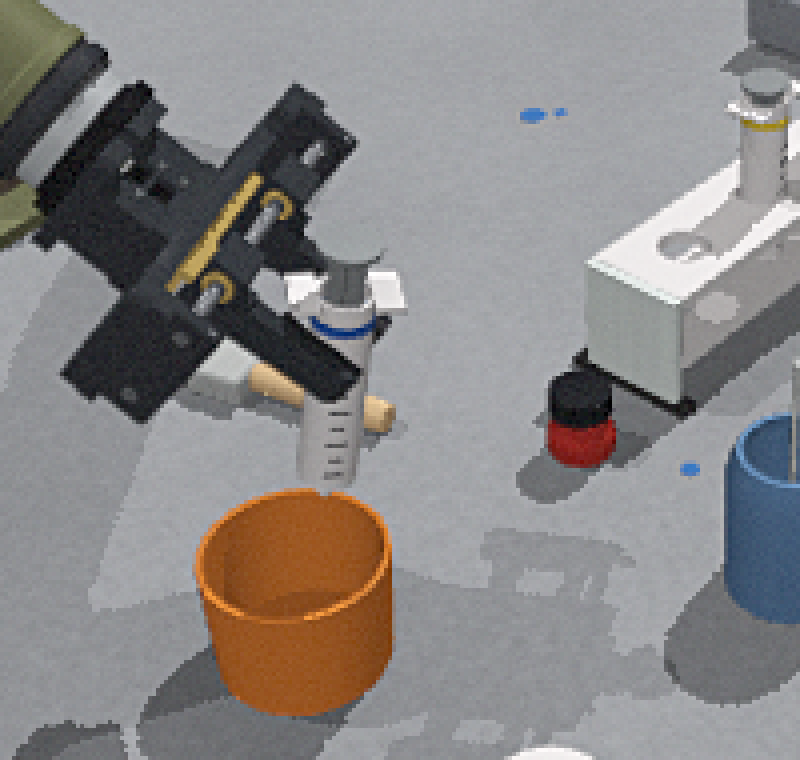

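View pics/t17.png

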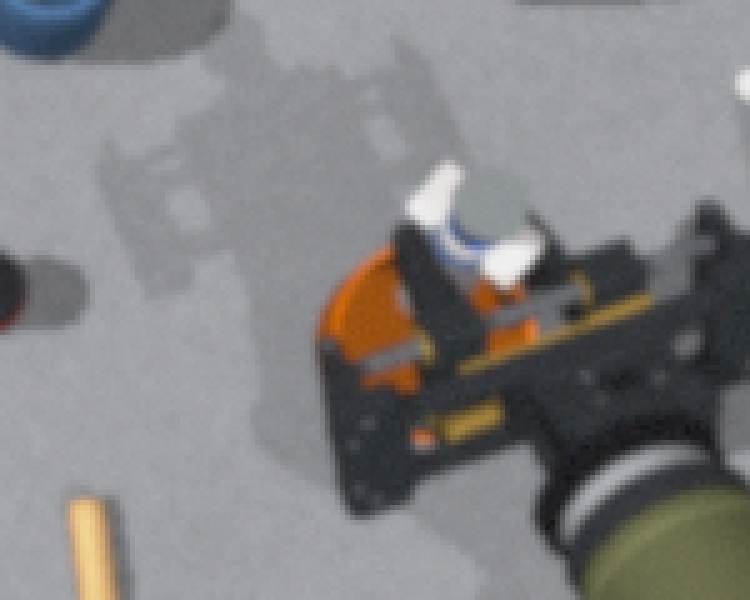

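```bash
python3 - <<'E'
from h import *
a=cam("scene")
print(proj(a,[.545,-.2035,.109]),plane(a,241,272.5,.109))
c=np.array([.528,-.212,.07])
print([proj(a,c+.05*np.array([np.cos(t),np.sin(t),0])).round(1).tolist() for t in np.arange(0,6.28,.785)])
E
```

```text
[239.96982029 271.83557208] [ 0.54804312 -0.20388494  0.109     ]
[[251.4, 295.2], [257.1, 282.3], [248.6, 272.1], [231.4, 269.9], [214.6, 276.6], [207.7, 289.0], [215.4, 300.2], [233.9, 302.8]]
```

```bash
python3 - <<'E'
from h import *
s=r.get_state();M=R.from_quat(s["eef_rot"]).as_matrix()
for d in((-.5,-.4,0),(-.5,-.4,-9),(0,0,-1)):print((M.T@np.array(d)).round(2))
E
```

```text
[ 0.39 -0.2  -0.47]
[ 7.3  -0.21  5.3 ]
[ 0.77 -0.    0.64]
```

Request:
carry_out(commands=[[[0, 0, 0, 0.2, -0.1, -0.25, 2], [0, 0, 0, 0.6, -0.2, -0.3, 2], [0, 0, 0, 1.4, -0.2, 0.4, 2], [0, 0, 0, 2.4, -0.2, 1.2, 2], [0, 0, 0, 3.4, -0.2, 2, 2], [0, 0, 0, 4.4, -0.2, 2.9, 2], [0, 0, 0, 5.3, -0.2, 3.6, 2], [0, 0, 0, 6.1, -0.2, 4.3, 2], [0, 0, 0, 6.7, -0.2, 4.8, 2], [0, 0, 0, 7.1, -0.2, 5.1, 2]]])

```text
clock: 36.83
tool_pos: [0.5603, -0.2002, 0.1122]
eef_rot: [-0.158, 0.892, 0.074, 0.417]
contact_force: [-0.6, 1.0, -1.2]
opening: 0.332
```

Request:
carry_out(commands=[[[0, 0, 0, 0.15, 0, 0.1, 2], [0, 0, 0, 0.2, 0, 0.17, 2], [0, 0, 0, 0.2, 0, 0.17, 2]]])

```text
clock: 37.08
tool_pos: [0.5608, -0.2004, 0.1112]
eef_rot: [-0.158, 0.892, 0.074, 0.417]
contact_force: [-0.7, -0.5, -1.1]
opening: 0.336
```

```bash
python3 - <<'E'
from pth import *
from h import *
goto(G3,T3)
a=cam('scene');crop(a,160,150,200,190,4,'pics/s18.png')
E
```

```text
37.0833 pos [ 0.5608 -0.2004  0.1112] q [ 1.27  1.35 -1.24  2.23  2.47  0.57  0.39] F [-0.7 -0.5 -1.1] op 0.336
 heading 20.1 dep 39.8 jaw tilt -0.0006
 turn [0.001 0.003 0.002] shift cm [0.69 0.04 1.14]
```

View pics/s18.png

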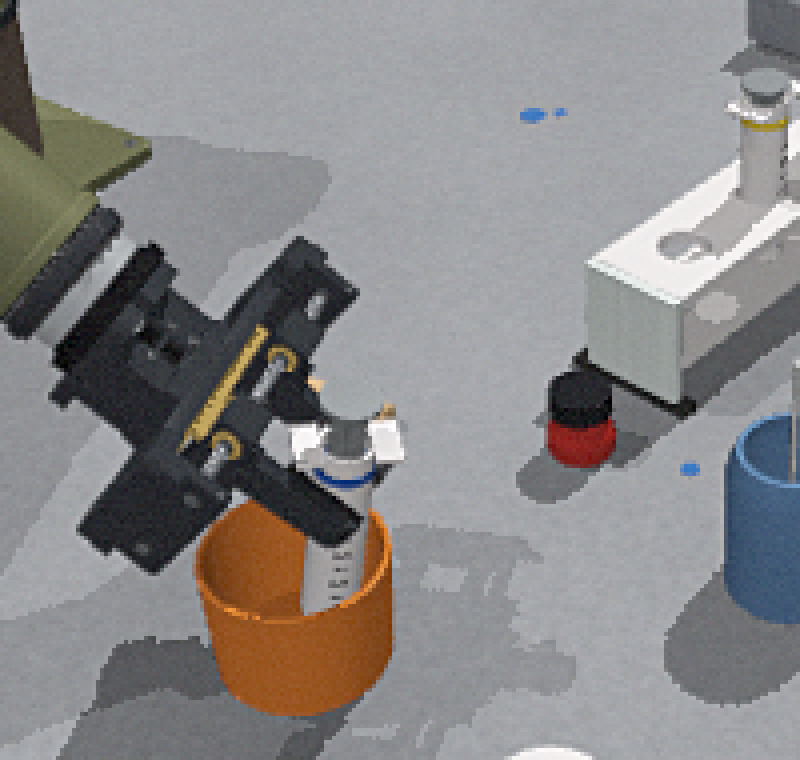

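Syringe is inside the tub, clear of the walls, nozzle about 15 mm above the floor. Lowering gently.

Request:
carry_out(commands=[[[0, 0, 0, 0.15, 0, 0.13, 2], [0, 0, 0, 0.3, 0, 0.26, 2], [0, 0, 0, 0.45, 0, 0.38, 2], [0, 0, 0, 0.6, 0, 0.5, 2], [0, 0, 0, 0.75, 0, 0.63, 2], [0, 0, 0, 0.85, 0, 0.7, 2], [0, 0, 0, 0.9, 0, 0.75, 2], [0, 0, 0, 0.9, 0, 0.75, 2]]])

```text
clock: 37.8
tool_pos: [0.5606, -0.2003, 0.0989]
eef_rot: [-0.158, 0.892, 0.074, 0.417]
contact_force: [0.2, -1.3, -0.8]
opening: 0.334
```

Request:
carry_out(commands=[[[0, 0, 0, 0.08, 0, 0.07, 2], [0, 0, 0, 0.15, 0, 0.13, 2], [0, 0, 0, 0.15, 0, 0.13, 2]]])

```text
clock: 38.05
tool_pos: [0.5607, -0.2003, 0.0972]
eef_rot: [-0.158, 0.892, 0.074, 0.417]
contact_force: [-0.7, 0.1, -0.7]
opening: 0.333
```

Request:
carry_out(commands=[[[0, 0, 0, 0.08, 0, 0.06, 2], [0, 0, 0, 0.1, 0, 0.08, 2]]])

```text
clock: 38.22
tool_pos: [0.5612, -0.2001, 0.0968]
eef_rot: [-0.159, 0.891, 0.074, 0.418]
contact_force: [1.3, 0.1, 3.2]
opening: 0.332
```

Floor contact felt (Fz up by about 4 N). Releasing and waiting for it to settle.

Request:
carry_out(commands=[[[0, 0, 0, 0, 0, 0, 3.2], [0, 0, 0, 0, 0, 0, 3.6], [0, 0, 0, 0, 0, 0, 4], [0, 0, 0, 0, 0, 0, 5], [0, 0, 0, 0, 0, 0, 6], [0, 0, 0, 0, 0, 0, 6.8], [0, 0, 0, 0, 0, 0, 6.8], [0, 0, 0, 0, 0, 0, 6.8], [0, 0, 0, 0, 0, 0, 6.8], [0, 0, 0, 0, 0, 0, 6.8]]])

```text
clock: 39.05
tool_pos: [0.5606, -0.2004, 0.0958]
eef_rot: [-0.158, 0.892, 0.074, 0.417]
contact_force: [0.7, 0.3, 0.2]
opening: 0.771
```

```bash
python3 - <<'E'
from pth import *
from h import *
goto(G3,T3)
a=cam('scene');crop(a,160,150,200,190,4,'pics/s19.png')
E
```

```text
39.05 pos [ 0.5606 -0.2004  0.0958] q [ 1.27  1.38 -1.23  2.22  2.49  0.58  0.4 ] F [0.7 0.3 0.2] op 0.771
 heading 20.1 dep 39.9 jaw tilt -0.0002
 turn [0.002 0.002 0.002] shift cm [-0.5   0.03  0.17]
```

View pics/s19.png

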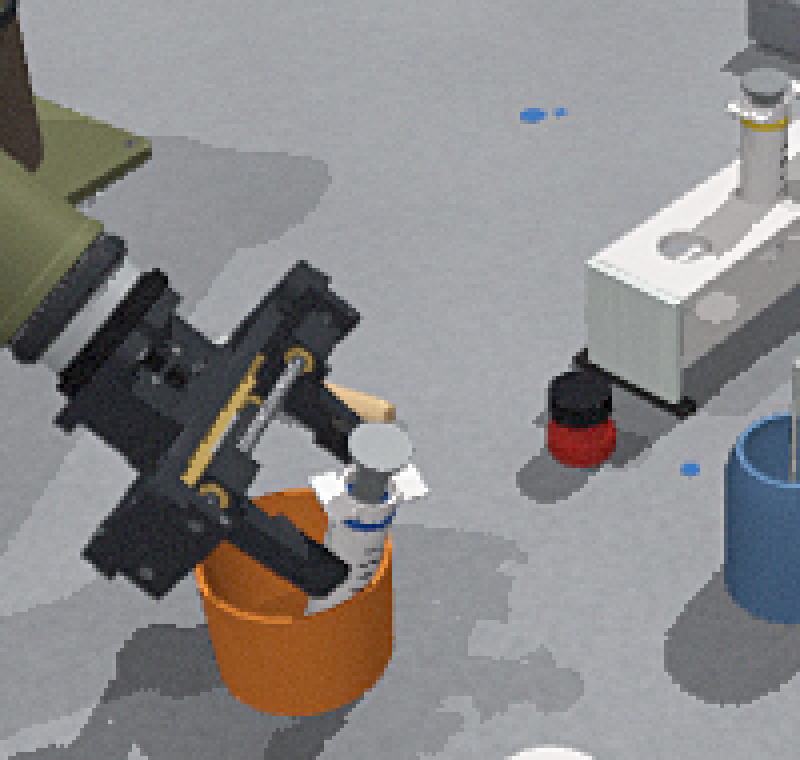

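It leans on the far rim, free of the fingers. Withdrawing straight back.

Request:
carry_out(commands=[[[0, 0, 0, 0, 0, -0.5, 6.8], [0, 0, 0, 0, 0, -1.5, 6.8], [0, 0, 0, 0, 0, -3, 6.8], [0, 0, 0, 0, 0, -5, 6.8], [0, 0, 0, 0, 0, -7, 6.8], [0, 0, 0, 0, 0, -9, 6.8], [0, 0, 0, -1, 0, -11, 6.8], [0, 0, 0, -3, 0, -12, 6.8], [0, 0, 0, -4, 0, -12, 6.8], [0, 0, 0, -4, 0, -12, 6.8]]])

```text
clock: 39.93
tool_pos: [0.4992, -0.2235, 0.2063]
eef_rot: [-0.16, 0.891, 0.072, 0.418]
contact_force: [0.7, -0.2, -0.6]
opening: 0.775
```

```bash
python3 - <<'E'
from pth import *
from h import *
goto(G3,T3)
a=cam('scene');cv2.imwrite("pics/s20.png",a["img"]);crop(a,190,210,100,130,6,'pics/s20a.png')
b=cam('top');cv2.imwrite("pics/t20.png",b["img"])
crop(a,300,120,100,75,8,"pics/s20b.png")
E
```

```text
39.9333 pos [ 0.4992 -0.2235  0.2063] q [ 1.42  1.1  -1.28  2.3   2.34  0.38  0.37] F [ 0.7 -0.2 -0.6] op 0.775
 heading 19.9 dep 39.8 jaw tilt -0.0053
 turn [-0.001  0.004  0.006] shift cm [ 3.8   0.15 12.28]
```

View pics/s20a.png

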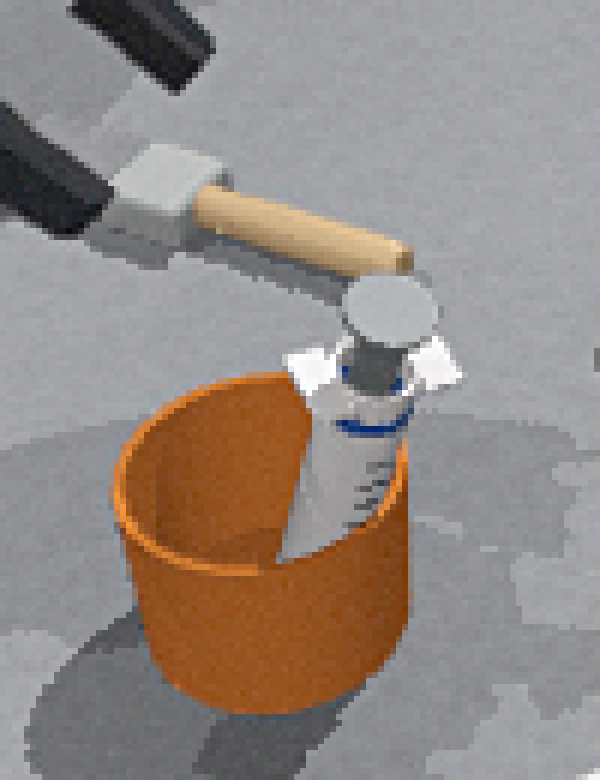

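View pics/t20.png

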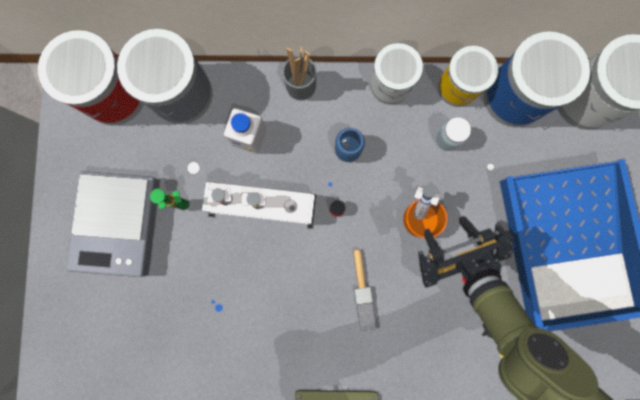

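View pics/s20b.png

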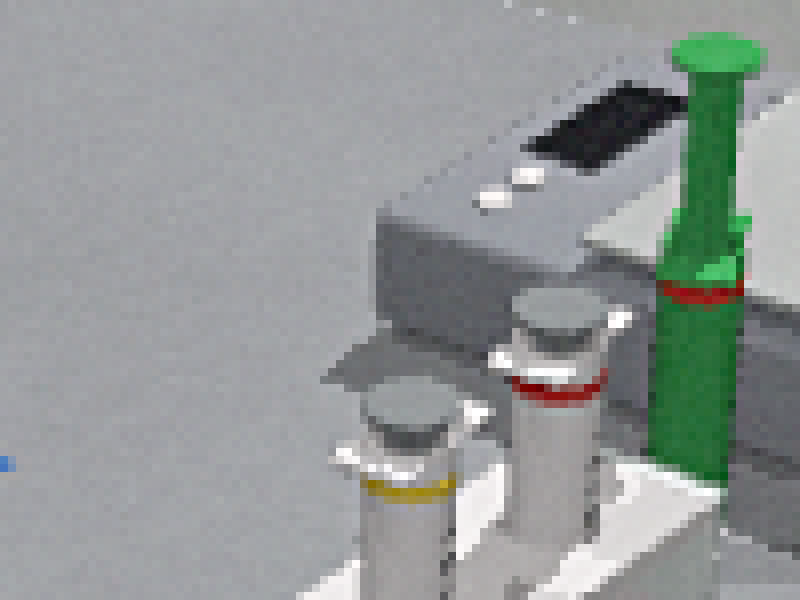

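```bash
python3 - <<'E'
from h import *
a=cam("scene");b=cam("top");crop(b,395,175,60,70,8,'pics/t21.png')
from scipy.optimize import least_squares
P=np.array([390,310])/6+[190,210]   # plate top centre, scene
B=np.array([376,400])/6+[190,210]   # barrel top centre approx
def f(x):
    n=np.array([x[0],x[1],.006]);d=np.array([x[2],x[3],np.sqrt(1-x[2]**2-x[3]**2)])
    return np.r_[proj(a,n+d*.158)-P,proj(a,n+d*.129)-B,(x[0]-.542)*50,(x[1]+.206)*50]
s=least_squares(f,[.54,-.2,.2,.1]);print(s.x.round(3),"tilt",np.hypot(*s.x[2:]),s.fun.round(2))
x=s.x;n=np.array([x[0],x[1],.006]);d=np.array([x[2],x[3],np.sqrt(1-x[2]**2-x[3]**2)]);print("plate in top",proj(b,n+d*.158))
E
```

```text
[ 0.57  -0.238  0.159  0.173] tilt 0.23501602432196034 [ 0.05  1.39 -0.08 -1.67  1.38 -1.6 ]
plate in top [432.99210714 185.93183736]
```

View pics/t21.png

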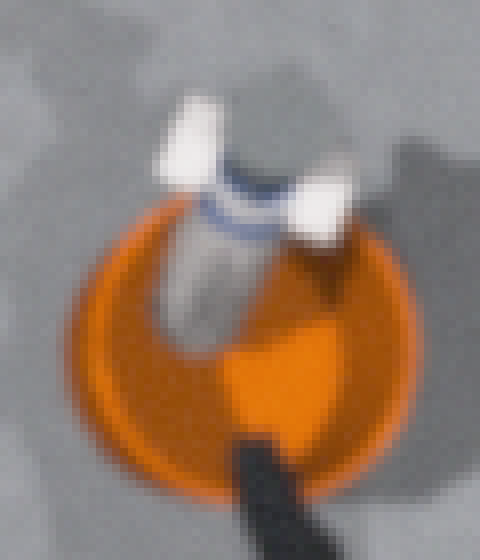

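```bash
python3 - <<'E'
from h import *
a=cam("scene");b=cam("top")
p=tri(a,np.array([390,310])/6+[190,210],b,(430,190.6));n=plane(b,420,217.5,.02);d=p-n
print(p.round(3),n.round(3),"tilt",np.arccos(d[2]/np.linalg.norm(d)).round(2),np.linalg.norm(d).round(3))
s=r.get_state();print(s["clock"],np.round(s["contact_force"],1),np.abs(s["qd"]).max())
E
```

```text
[ 0.586 -0.204  0.154] [ 0.533 -0.211  0.02 ] tilt 0.38 0.144
40.2333 [ 0.4 -0.  -0.3] 0.004447464508328267
```

Tilt is about 0.38 rad, the nozzle is close to the tub's axis, and the robot is clear. Handing in.

```bash
python3 -c "
from plant import r
print(r.finish_job())"
```

```text
the job is handed in; nothing more can be done
None
```

I pressed all three plungers and handed the job in at about 40 s. The blue-banded syringe was the blocked one and now stands in the tub. The hand-in gave no verdict.

- **Red and yellow:** both ran freely at about 2–3 N. I pushed them home to about 10 N, at a measured stroke of about 62–63 mm before creep-back, and left them standing in the rack.
- **Blue:** resistance rose from about 42 mm of stroke, and I stopped at about 44 mm and 7–8 N. That leaves an expected 41–43 mm after creep-back, against the 40–52 mm allowed.
- **Tub:** I lowered blue until it touched the tub floor, then released it. It leans on the rim at about 0.38 rad, with its nozzle near the tub's centre.

**Not everything went smoothly:**
- I first misread the wing direction, so the first grip closed on a wing at 36 mm. I released it and re-gripped lower on the barrel, which closed at 29.4 mm.
- The two estimates of blue's tilt disagreed (0.24 and 0.38 rad). Both are under the 0.75 rad limit.
- I checked the final strokes only from the tool height and the pictures, which resolve them to about 2 mm. That is close to the margin on red and yellow (over 57 mm) and on blue.

The last pictures showed the bystanders unmoved and the gripper clear of everything.

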